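# Sound the insulated flasks, then fit and prime their dispenser pumps

### The job

The three flasks in the tray look alike but are of three depths: sound them with the depth rod from left to right, letting its tip down to the floor of each, and set the rod back in its stand. Fit every pump from the rack to the flask whose depth suits its dip tube, so that the collar sits flat on the neck and the foot valve is pushed in by the floor. Prime each pump once it sits in place: press its plunger through the soft stop until the seal goes fully home, then let it spring back and never take a primed pump off again; leave the dropper bottle and glass jar alone.

Things in the scene. Friction and masses are not known exactly. Their poses are not given: they have to be found in the camera images.
- spill_tray: fixed white tray, 125 x 400 x 16 mm, with three fixed aluminium flasks, 73 mm in diameter and 104 mm high, alike outside. Each has a neck 47 mm across and an upright blind bore 25 mm wide, whose floor (floor_0, floor_1 or floor_2 in the rules) lies 56, 72 or 88 mm below the mouth, one of each; which flask has which changes from start to start. Origin: centre of its underside.
- mouth_left (a point): centre of the flat top of the neck of the left flask (the +y end of the tray; left and right as the robot sees them), where its bore begins, 108 mm over the bench; z up.
- mouth_middle (a point): centre of the flat top of the neck of the middle flask (between the others; left and right as the robot sees them), where its bore begins, 108 mm over the bench; z up.
- mouth_right (a point): centre of the flat top of the neck of the right flask (the -y end of the tray; left and right as the robot sees them), where its bore begins, 108 mm over the bench; z up.
- depth_rod: depth rod, 90 g: green handle with black rings, 24 mm in diameter, 40 mm tall, over a steel rod 8 mm in diameter and 109 mm long, marked every 10 mm. At the start it hangs upright in its stand, the handle's underside resting on the stand's top. Origin: centre of the handle's underside; z up along the handle.
- rod_tip (a point): lower tip of the depth rod, 109 mm below the handle's underside.
- rod_stand: loose grey stand of the depth rod, 0.75 kg: round foot 80 mm across, 12 mm high; tube 31 mm in diameter, its top 124 mm over the bench, with a hole 18 mm wide and 112 mm deep in the top. Origin: centre of its underside.
- pump_rack: fixed white rack with blue ends, 90 x 260 mm; its top plate, 102 mm over the bench, has three 24 mm holes in a row along its y axis, 85 mm apart, where the pumps hang upright by their collars. Origin: centre of its underside.
- pump_short: loose pump, blue rings and foot, 0.23 kg; may be absent. Origin: on its axis, 50 mm below the underside of its black collar (47 mm wide, 6 mm high); z up. Above that underside: white barrel 32 mm wide at 6 to 44 mm (grip there), spout 7 mm wide along +x to 52 mm at 22 to 40 mm. Below it: guide 20 mm wide, 11 mm long, then a 9 mm tube whose foot ends at 61 mm: right for the 56 mm flask.
- foot_short (a joint): spring foot valve, 11 mm wide, ending the tube of pump_short, in m: 0 out, 0.008 pushed fully in (about 1 N). About 0.005 with the collar down on the right flask; 0 there if the tube is too short; if too long, the collar stays 13 mm or more above the mouth.
- plunger_short (a joint): soft stroke of the plunger of pump_short in m: 0 up, 0.009 at the soft first stop; takes 1 to 3.3 N and springs back. Its black cap, 26 mm wide, has its top 67 mm over the collar's underside as delivered, less this value and less the seal's value.
- seal_short (a joint): blue seal ring, 25 mm wide, under the plunger of pump_short, in m: 0 as delivered, 0.004 at the hard second stop. It moves only when the plunger is pressed on past its soft stop with 9 to 10 N, and stays where pushed; so the cap goes down 13 mm in all and ends 4 mm lower when released.
- pump_mid: loose pump, yellow rings and foot, 0.23 kg; may be absent. Origin: on its axis, 50 mm below the underside of its black collar (47 mm wide, 6 mm high); z up. Above that underside: white barrel 32 mm wide at 6 to 44 mm (grip there), spout 7 mm wide along +x to 52 mm at 22 to 40 mm. Below it: guide 20 mm wide, 11 mm long, then a 9 mm tube whose foot ends at 77 mm: right for the 72 mm flask.
- foot_mid (a joint): spring foot valve, 11 mm wide, ending the tube of pump_mid, in m: 0 out, 0.008 pushed fully in (about 1 N). About 0.005 with the collar down on the right flask; 0 there if the tube is too short; if too long, the collar stays 13 mm or more above the mouth.
- plunger_mid (a joint): soft stroke of the plunger of pump_mid in m: 0 up, 0.009 at the soft first stop; takes 1 to 3.3 N and springs back. Its black cap, 26 mm wide, has its top 67 mm over the collar's underside as delivered, less this value and less the seal's value.
- seal_mid (a joint): yellow seal ring, 25 mm wide, under the plunger of pump_mid, in m: 0 as delivered, 0.004 at the hard second stop. It moves only when the plunger is pressed on past its soft stop with 9 to 10 N, and stays where pushed; so the cap goes down 13 mm in all and ends 4 mm lower when released.
- pump_long: loose pump, red rings and foot, 0.23 kg; may be absent. Origin: on its axis, 50 mm below the underside of its black collar (47 mm wide, 6 mm high); z up. Above that underside: white barrel 32 mm wide at 6 to 44 mm (grip there), spout 7 mm wide along +x to 52 mm at 22 to 40 mm. Below it: guide 20 mm wide, 11 mm long, then a 9 mm tube whose foot ends at 93 mm: right for the 88 mm flask.
- foot_long (a joint): spring foot valve, 11 mm wide, ending the tube of pump_long, in m: 0 out, 0.008 pushed fully in (about 1 N). About 0.005 with the collar down on the right flask; 0 there if the tube is too short; if too long, the collar stays 13 mm or more above the mouth.
- plunger_long (a joint): soft stroke of the plunger of pump_long in m: 0 up, 0.009 at the soft first stop; takes 1 to 3.3 N and springs back. Its black cap, 26 mm wide, has its top 67 mm over the collar's underside as delivered, less this value and less the seal's value.
- seal_long (a joint): red seal ring, 25 mm wide, under the plunger of pump_long, in m: 0 as delivered, 0.004 at the hard second stop. It moves only when the plunger is pressed on past its soft stop with 9 to 10 N, and stays where pushed; so the cap goes down 13 mm in all and ends 4 mm lower when released.
- reagent_bottle_2: amber dropper bottle, 32 mm in diameter and 96 mm high, a bystander behind the work.
- jar: small open glass jar, 52 mm in diameter and 90 mm high, a bystander behind the work.
Things that resemble listed ones, but are neither listed nor needed, are in the scene too. What is shaped like the pump_long but purple is not meant. What is shaped like the pump_short but orange is not meant.

How it is judged:
On the way, in this order (a step that is already met when the one before it is completed fails the run):
1. the tip of the depth rod has touched the floor inside the left flask (horizontal distance between rod_tip and mouth_left below 0.014 m and z of rod_tip in the frame of mouth_left below -0.052 m and (contact force between depth_rod and floor_0_c0 above 0.3 N or contact force between depth_rod and floor_1_c0 above 0.3 N or contact force between depth_rod and floor_2_c0 above 0.3 N)), for 0.05 s.
2. the tip of the depth rod has touched the floor inside the middle flask (horizontal distance between rod_tip and mouth_middle below 0.014 m and z of rod_tip in the frame of mouth_middle below -0.052 m and (contact force between depth_rod and floor_0_c0 above 0.3 N or contact force between depth_rod and floor_1_c0 above 0.3 N or contact force between depth_rod and floor_2_c0 above 0.3 N)), for 0.05 s.
3. the tip of the depth rod has touched the floor inside the right flask (horizontal distance between rod_tip and mouth_right below 0.014 m and z of rod_tip in the frame of mouth_right below -0.052 m and (contact force between depth_rod and floor_0_c0 above 0.3 N or contact force between depth_rod and floor_1_c0 above 0.3 N or contact force between depth_rod and floor_2_c0 above 0.3 N)), for 0.05 s.
At the end, for the whole second after the job is handed in: Every pump stands upright (0.06 rad) on a flask, collar within 5 mm of the neck centre and 3 mm of its top, foot in > 2 mm, seal down > 3 mm, plunger up to within 2 mm; the rod is upright in its upright stand, tip < 25 mm over the bench; all released, at rest (((horizontal distance between pump_short and mouth_left below 0.005 m and z of pump_short in the frame of mouth_left between -0.053 and -0.047 m) or (horizontal distance between pump_short and mouth_middle below 0.005 m and z of pump_short in the frame of mouth_middle between -0.053 and -0.047 m) or (horizontal distance between pump_short and mouth_right below 0.005 m and z of pump_short in the frame of mouth_right between -0.053 and -0.047 m)) and angle between each of pump_short, pump_mid, pump_long's own z axis and vertical below 0.06 rad and value of joint each of foot_short, foot_mid, foot_long above 0.002 m and value of joint each of seal_short, seal_mid, seal_long above 0.003 m and value of joint each of plunger_short, plunger_mid, plunger_long below 0.002 m and linear speed of each of pump_short, pump_mid, pump_long, depth_rod below 0.02 m/s and ((horizontal distance between pump_mid and mouth_left below 0.005 m and z of pump_mid in the frame of mouth_left between -0.053 and -0.047 m) or (horizontal distance between pump_mid and mouth_middle below 0.005 m and z of pump_mid in the frame of mouth_middle between -0.053 and -0.047 m) or (horizontal distance between pump_mid and mouth_right below 0.005 m and z of pump_mid in the frame of mouth_right between -0.053 and -0.047 m)) and ((horizontal distance between pump_long and mouth_left below 0.005 m and z of pump_long in the frame of mouth_left between -0.053 and -0.047 m) or (horizontal distance between pump_long and mouth_middle below 0.005 m and z of pump_long in the frame of mouth_middle between -0.053 and -0.047 m) or (horizontal distance between pump_long and mouth_right below 0.005 m and z of pump_long in the frame of mouth_right between -0.053 and -0.047 m)) and horizontal distance between rod_tip and rod_stand below 0.014 m and height (world z) of rod_tip below 0.025 m and angle between each of depth_rod, rod_stand's own z axis and vertical below 0.1 rad); the robot touches nothing.
It fails at once if a pump is primed away from the flasks, or taken off a flask once primed (seal down more than 2 mm) ((value of joint seal_short above 0.002 m and horizontal distance between pump_short and mouth_left above 0.012 m and horizontal distance between pump_short and mouth_middle above 0.012 m and horizontal distance between pump_short and mouth_right above 0.012 m) or (value of joint seal_mid above 0.002 m and horizontal distance between pump_mid and mouth_left above 0.012 m and horizontal distance between pump_mid and mouth_middle above 0.012 m and horizontal distance between pump_mid and mouth_right above 0.012 m) or (value of joint seal_long above 0.002 m and horizontal distance between pump_long and mouth_left above 0.012 m and horizontal distance between pump_long and mouth_middle above 0.012 m and horizontal distance between pump_long and mouth_right above 0.012 m)).
It fails at once if the dropper bottle or glass jar is pushed more than 30 mm or tipped over (distance of any of reagent_bottle_2, jar from where it was at the start of the episode above 0.03 m or angle between any of reagent_bottle_2, jar's own z axis and vertical above 0.5 rad).
Of pump_short, pump_mid, pump_long only 2 to 3 are there at a start; the rules pass over those that are not, and their reading is None.
At some moment in a run one of rod_stand may be knocked a few centimetres aside while the robot is not near it.
It also fails if it takes over 210 s, if anything falls off the work surface, if the arm or the gripper's body presses on something with over 40 N, if the wrist force passes 120 N, or if a joint passes its speed limit or range.

### The arm

A 6-joint arm with a two-finger parallel gripper is mounted at the origin on a cart in front of the work surface, level with it; the furniture and walls round the work are solid. World frame = base frame: x ahead of the robot, y to its left, z up, the work surface at z = 0. Lengths are in m, angles in rad, forces in N, time in s.
With the tool pointing down it reaches from about 0.3 to 0.85 m from the base axis. Payload 5.4 kg.
Tool frame: the origin (TCP) lies on the centre line of the jaws, within the pads' length; the fingertips stand 17 mm ahead of it and the grasp point (between the pads) lies 2 mm behind it; x points along the fingers, z is the direction in which the jaws open and shut, and the axes are right-handed (so a half turn about x gives the same grasp; the last joint's range is limited). The gripper opens to 85 mm and grips with 20 to 120 N. Pads are 22 mm wide; open, the fingers measure 114 mm over their backs; the gripper's body (76 mm by 85 mm) begins 54 mm behind the grasp point. The pads swing forward as they close: fully open they stand 13 mm farther back than shut.
Start: joints at [0.994, 0.158, 1.597, -0, 1.386, -0.21], TCP at [0.206, 0.537, 0.221] pointing down, gripper open.
Joint ranges: [-2.91, 2.91], [-0.94, 2.29], [0.18, 2.7], [-1.29, 4.43], [0.17, 2.64], [-3, 3]. Speed limits (rad/s): [2.57, 2.57, 3.14, 3.14, 3.14, 3.14].

### API

Orientations are given as a rotation vector (axis times angle).
In Python, from bench import ctrl, imaging, workorder gives the robot as it stands. The module is installed in compiled form; this text tells all that it offers.
- The arm moves only by the tool step_arm, never from a script. Its argument "commands" is a list that holds one entry, the list of rows, each a list of 6 numbers: the shift along the tool's x, y, z as a fraction of full scale, then the turn, a rotation vector about the tool's x, y, z as a fraction of full scale. A call has 1 to 12 rows; each row is the pose to reach, as a shift and turn from the pose commanded when the call began, along the tool's axes at that moment, turning the shorter way round; what a row does not reach only later rows make up. Full scale, the value 1, is 0.75 m for a shift and pi rad for a turn. A row lasts 1/8 s, in which the tool goes at most 62.5 mm and 10.7 degrees, less where a joint would pass 70% of its speed; a pose out of reach is approached as far as the arm can. A call with a number of a shift or a turn outside -1 to 1 is refused whole. A call with a gripper value outside its range is refused whole. "claw" is the closure, from -1 (fully open) to 1 (shut), set as the call begins (left out, the last holds). The fingers move at their own pace and stop on an object; the grip force is fixed at half the most. Time passes only in rows, so rows that repeat a pose let the fingers close. It gives the time, the measured TCP pose, the force and the opening at its end, in the units of the state.
- ctrl.get_obs(): the state, without advancing time (a new reading comes with each control period).
- imaging.snapshot(name): name is "scene" or "top"; returns a dict with "img" (384x512x3 uint8, red, green, blue), "vfov" (degrees; the focal length in pixels is half the picture's height over the tangent of half this angle, whatever the lens; pixels are square), "cx", "cy" (the principal point, pixels), "rvec" (rotation vector, rad) and "tvec" (3), from world to camera coordinates, as OpenCV has them. Camera axes: x right, y down, z forward; pixel columns grow to the right and rows downward; lengths in m; the calibration is good to about 2 mm. A picture is of the moment at which its call begins. There is no depth.
- workorder.hand_in(): hands the job in, once; it reports no verdict.
The state is a dict: "clock": time; "qpos": joint angles; "dq": joint speeds; "effort": joint torques, N m; "eef_pos": TCP position; "tcp_rot": TCP orientation; "wrist_force": force on the tool from outside, world axes, zero at the start; "torque": the same for the moment, N m; "grip_width": opening from 0.0 (shut) to 1.0 (fully open).
Only numpy, scipy, OpenCV 4.12 (cv2) and the standard library are available. Lean on these libraries where they do the work, as an engineer would, in place of code of your own. Each camera call takes 0.05 s, during which the arm holds its last target. There are 200 camera calls.

## Working session

There is one attempt and no reset: what is moved stays moved. The work goes in short steps, Python scripts to look and compute and a tool call to move; the robot and the scene stay as the last step left them, time stands still between calls to the robot, and variables do not carry over. Pictures are saved under pics/ and viewed, about 12 in all and at most 16, crops included, and the job is handed in when it is done.

Besides the shell and the picture viewer there is one more tool, called after "Request:" in YAML: its name, and indented under it one key for each argument. step_arm: Moves the arm, as the interface text tells. Shift numbers are shares of 0.75 m and turn numbers shares of pi rad, none past 1 either way. Its arguments: {"type":"object","properties":{"commands":{"type":"array"},"claw":{"type":"number"}},"required":["commands"]}

```bash
mkdir -p pics; ls
cat > h.py <<'E'
import numpy as np, cv2
from scipy.spatial.transform import Rotation as R
from bench import ctrl, imaging, workorder
def snap(n):
    s=imaging.snapshot(n); s['f']=s['img'].shape[0]/2/np.tan(np.radians(s['vfov'])/2)
    s['R']=R.from_rotvec(s['rvec']).as_matrix(); s['C']=-s['R'].T@np.array(s['tvec']); return s
def ray(s,u,v,z):
    d=s['R'].T@np.array([(u-s['cx'])/s['f'],(v-s['cy'])/s['f'],1]); return s['C']+d*(z-s['C'][2])/d[2]
def proj(s,p):
    c=s['R']@np.array(p,float)+np.array(s['tvec']); return s['cx']+s['f']*c[0]/c[2], s['cy']+s['f']*c[1]/c[2]
def save(s,n,box=None,k=1):
    im=s['img'][...,::-1]
    if box: x0,y0,x1,y1=box; im=im[y0:y1,x0:x1]
    cv2.imwrite('pics/'+n,cv2.resize(im,None,fx=k,fy=k,interpolation=cv2.INTER_CUBIC))
def rel(pos,rotm=None):
    "row from current pose to world pose"
    o=ctrl.get_obs(); A=R.from_rotvec(o['tcp_rot']); t=A.inv().apply(np.array(pos)-o['eef_pos'])/.75
    r=np.zeros(3) if rotm is None else (A.inv()*R.from_matrix(rotm)).as_rotvec()/np.pi
    return np.round(np.r_[t,r],4).tolist()
E
python3 - <<'E'
from h import *
o=ctrl.get_obs(); print({k:np.round(v,4) for k,v in o.items()}); print(R.from_rotvec(o['tcp_rot']).as_matrix().round(3))
for n in('scene','top'):
    s=snap(n); save(s,n+'0.png',k=1.5); np.savez(n+'0.npz',**s); print(n,s['C'],s['f'],s['cx'],s['cy'],s['R'].round(2).tolist())
E
```

```text
pics
{'clock': np.float64(0.0), 'qpos': array([ 0.9939,  0.1591,  1.5983, -0.    ,  1.3862, -0.2101]), 'dq': array([ 0.001 , -0.0012,  0.0002, -0.0002,  0.0005,  0.0007]), 'effort': array([ 1.00000e-04, -3.96005e+01, -3.31430e+01, -2.00000e-04,
        8.40000e-03, -0.00000e+00]), 'eef_pos': array([0.2059, 0.5362, 0.2201]), 'tcp_rot': array([-0.9358,  1.3625,  0.9346]), 'wrist_force': array([ 0.6063, -0.2072, -0.0725]), 'torque': array([-0.0248,  0.0045,  0.0475]), 'grip_width': np.float64(1.0003)}
[[-0.001 -0.933  0.359]
 [-0.002  0.359  0.933]
 [-1.     0.    -0.002]]
scene [-0.51978994 -0.59425269  0.88216715] 462.5935337617398 254.0579092999398 192.68653355066425 [[0.45, -0.89, -0.02], [-0.51, -0.23, -0.83], [0.74, 0.38, -0.56]]
top [ 0.36221689 -0.04143791  1.43295803] 431.9689490003522 264.0779809364596 199.81187575313314 [[0.02, -1.0, -0.01], [-0.99, -0.02, -0.14], [0.14, 0.01, -0.99]]
```

View pics/scene0.png

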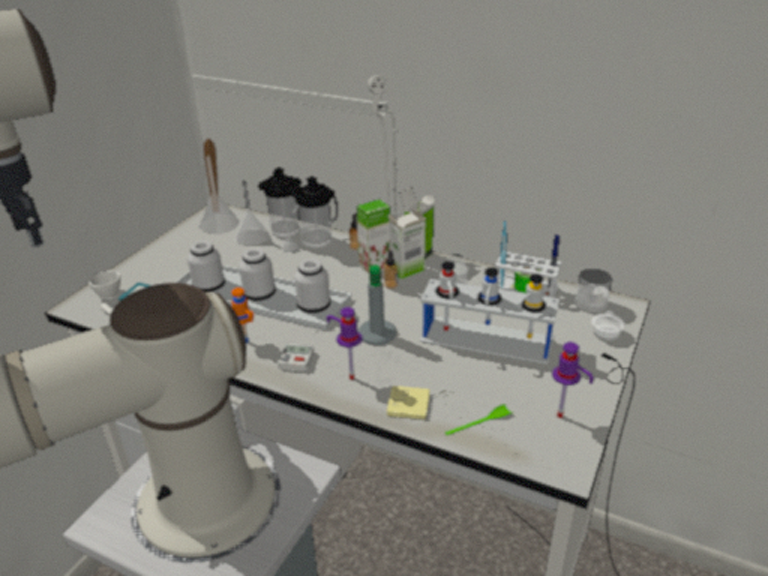

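View pics/top0.png

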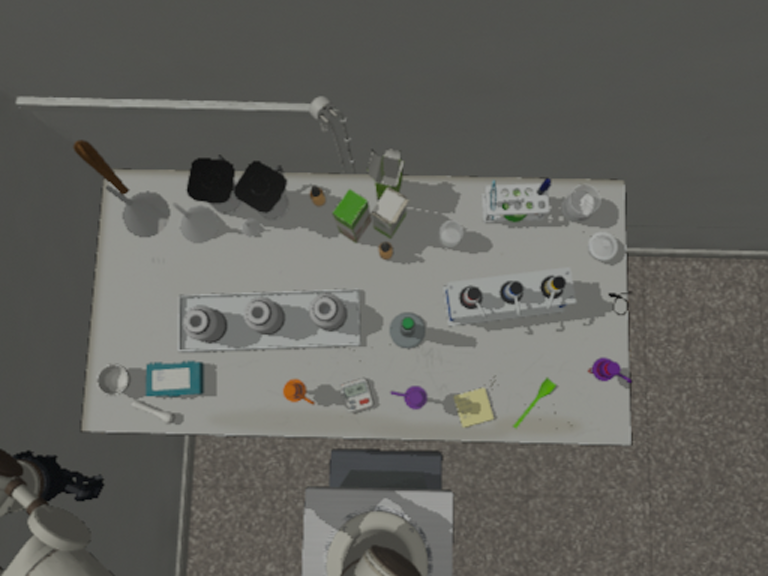

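The top view shows three flask necks near (204,320), (264,313) and (326,308), and the rod at (408,323). The rack holds red, blue and yellow pumps at (470,297), (513,291) and (553,286), all in 1.5x pixels. The loose orange and purple ones on the bench are decoys: wrong colours, and not in the rack. I'll confirm with enlarged crops.

Run:
```python
from h import *
def ld(n): return dict(np.load(n+'0.npz'))
t=ld('top'); sc=ld('scene')
a=cv2.resize(t['img'][180:245,115:300],None,fx=4.3,fy=4.3,interpolation=cv2.INTER_CUBIC)
b=cv2.resize(t['img'][172:222,290:390],None,fx=5,fy=5,interpolation=cv2.INTER_CUBIC)
c=np.zeros((600,800,3),np.uint8); c[:a.shape[0],:a.shape[1]]=a; c[300:300+b.shape[0],:b.shape[1]]=b
cv2.imwrite('pics/ctop.png',c[...,::-1])
a=cv2.resize(sc['img'][150:230,120:280],None,fx=3.7,fy=3.7,interpolation=cv2.INTER_CUBIC)
b=cv2.resize(sc['img'][165:245,275:385],None,fx=3.7,fy=3.7,interpolation=cv2.INTER_CUBIC)
c=np.zeros((600,800,3),np.uint8); c[:a.shape[0],:a.shape[1]]=a; c[300:300+b.shape[0],:b.shape[1]]=b
cv2.imwrite('pics/cscene.png',c[...,::-1])
```

```text
(no output)
```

View pics/ctop.png

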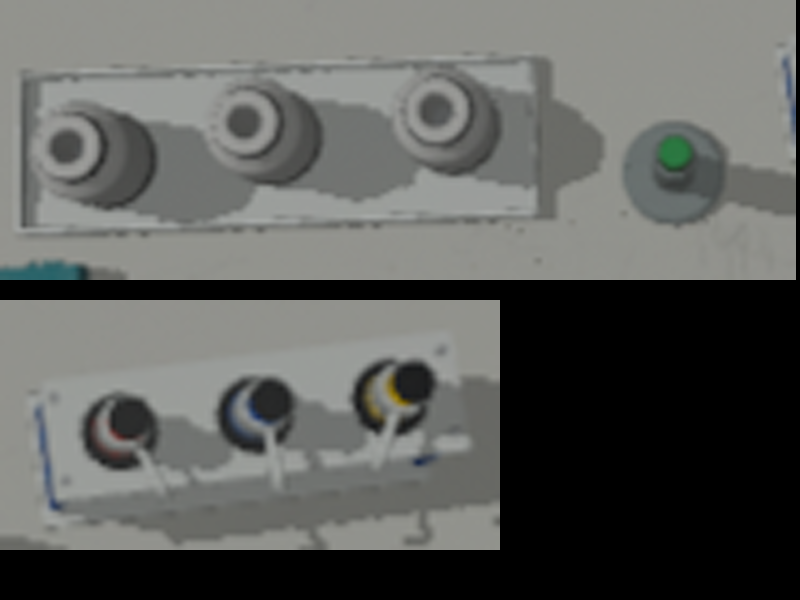

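View pics/cscene.png

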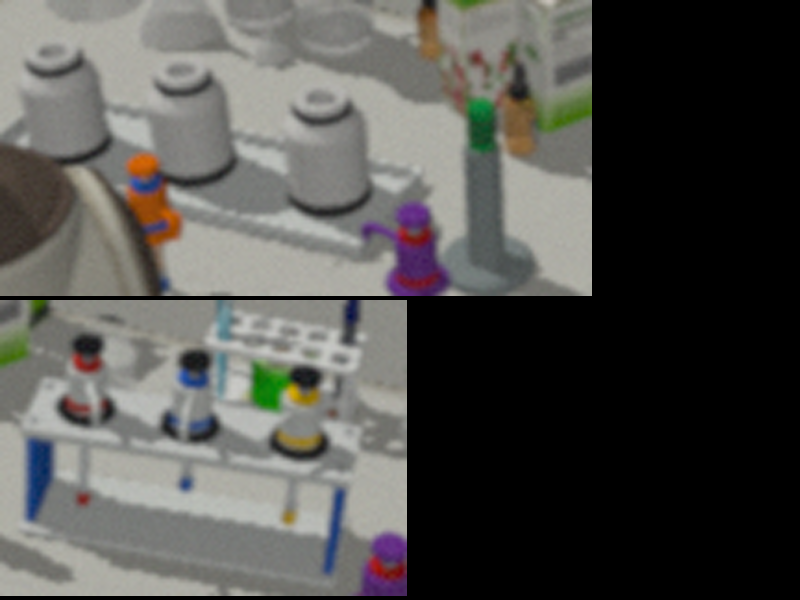

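Run:
```python
from h import *
t=dict(np.load('top0.npz')); sc=dict(np.load('scene0.npz'))
def T(x,y): return x/4.3+115-.4, y/4.3+180-.4
def T2(x,y): return x/5+290-.4,(y-300)/5+172-.4
def S(x,y): return x/3.7+120-.4,y/3.7+150-.4
def S2(x,y): return x/3.7+275-.4,(y-300)/3.7+165-.4
L=[('nL',T(68,148),S(53,52),.108),('nM',T(245,122),S(182,75),.108),('nR',T(436,112),S(321,102),.108),('rod',T(675,152),S(482,105),.164),
('capR',T2(130,415),S2(88,343),.169),('capB',T2(270,400),S2(195,358),.169),('capY',T2(412,382),S2(304,375),.169),
('colR',T2(120,431),S2(86,408),.108),('colB',T2(257,414),S2(190,423),.108),('colY',T2(392,398),S2(299,440),.108)]
for n,a,b,z in L: print(n,ray(t,*a,z).round(4),ray(sc,*b,z).round(4))
# spout tips (bottom ends) at z~.133
for n,a in (('spR',(167,495)),('spB',(279,487)),('spY',(377,470))): print(n,ray(t,*T2(*a),.133).round(4))
# subpixel masks
hsv=cv2.cvtColor(t['img'],cv2.COLOR_RGB2HSV)
m=cv2.inRange(hsv,(60,120,60),(90,255,255)); m[:,:260]=0;m[:,290:]=0; m[:190]=0;m[240:]=0
print('green',cv2.moments(m)['m00']/255, ray(t,cv2.moments(m)['m10']/cv2.moments(m)['m00'],cv2.moments(m)['m01']/cv2.moments(m)['m00'],.164))
print('bystanders',ray(t,386/1.5,248/1.5,.09),ray(t,318/1.5,192/1.5,.09), ray(t,450/1.5,232/1.5,.09), ray(t,415/1.5,398/1.5,.15),ray(t,295/1.5,390/1.5,.15))
```

```text
nL [0.4916 0.3815 0.108 ] [0.4881 0.38   0.108 ]
nM [0.5133 0.2553 0.108 ] [0.503 0.249 0.108]
nR [0.5237 0.1182 0.108 ] [0.5152 0.1132 0.108 ]
rod [ 0.4931 -0.0537  0.164 ] [ 0.489  -0.0567  0.164 ]
capR [ 0.556  -0.1825  0.169 ] [ 0.5485 -0.1844  0.169 ]
capB [ 0.5669 -0.2652  0.169 ] [ 0.5621 -0.2676  0.169 ]
capY [ 0.5797 -0.3492  0.169 ] [ 0.5731 -0.3502  0.169 ]
colR [ 0.5552 -0.1832  0.108 ] [ 0.5478 -0.1849  0.108 ]
colB [ 0.5678 -0.2679  0.108 ] [ 0.5622 -0.2675  0.108 ]
colY [ 0.5798 -0.3516  0.108 ] [ 0.5751 -0.3518  0.108 ]
spR [ 0.5131 -0.2092  0.133 ]
spB [ 0.5196 -0.2769  0.133 ]
spY [ 0.5313 -0.3362  0.133 ]
green 39.0 [ 0.49291952 -0.0537499   0.164     ]
bystanders [ 0.65781953 -0.00582866  0.09      ] [0.77697823 0.14306802 0.09      ] [ 0.69555509 -0.14072264  0.09      ] [ 0.34626472 -0.07198123  0.15      ] [0.35614476 0.16375259 0.15      ]
```

Run:
```python
from h import *
k=8
def blob(s,u,v,lo,win,thr):
    g=cv2.cvtColor(s['img'],cv2.COLOR_RGB2GRAY)
    u0,v0=int(u)-win,int(v)-win
    c=cv2.resize(g[v0:v0+2*win,u0:u0+2*win],None,fx=k,fy=k,interpolation=cv2.INTER_CUBIC)
    return c,u0,v0
t=dict(np.load('top0.npz')); sc=dict(np.load('scene0.npz'))
P={'L':(130.4,214),'M':(171.6,208),'R':(216,205.6)}; Q={'L':(134,163.7),'M':(168.8,169.9),'R':(206.4,177.2)}
rows=[]
for s,D,n in((t,P,'top'),(sc,Q,'scene')):
  for key,(u,v) in D.items():
    c,u0,v0=blob(s,u,v,0,12,0)
    mid=c[96-16:96+16,96-16:96+16]; 
    _,m=cv2.threshold(c,int((int(mid.min())+int(np.percentile(c,90)))/2),255,cv2.THRESH_BINARY_INV)
    rows.append(cv2.cvtColor(c,cv2.COLOR_GRAY2BGR))
    lab,N=cv2.connectedComponents(m)[::-1] if 0 else (None,None)
    n_,lab,st,ce=cv2.connectedComponentsWithStats(m)
    best=[i for i in range(1,n_) if st[i][4]>100 and abs(ce[i]-96).max()<28]
    for i in best:
      x,y=ce[i]; uu=u0+(x+.5)/k-.5; vv=v0+(y+.5)/k-.5
      print(n,key,round(uu,2),round(vv,2),st[i].tolist(),ray(s,uu,vv,.108).round(4))
W=cv2.hconcat(rows[:3]); X=cv2.hconcat(rows[3:]); cv2.imwrite('pics/necks.png',cv2.vconcat([W,X]))
```

```text
top L 129.97 213.67 [68, 66, 63, 63, 3187] [0.4926 0.383  0.108 ]
top M 171.24 207.92 [70, 68, 64, 63, 3195] [0.5134 0.2564 0.108 ]
top R 215.81 205.17 [67, 69, 64, 64, 3141] [0.5252 0.1188 0.108 ]
scene L 133.21 163.52 [68, 92, 53, 25, 1035] [0.4878 0.3828 0.108 ]
scene M 168.21 168.52 [74, 83, 57, 27, 1190] [0.5093 0.2558 0.108 ]
scene R 206.01 175.97 [71, 76, 61, 29, 1392] [0.5209 0.118  0.108 ]
```

View pics/necks.png

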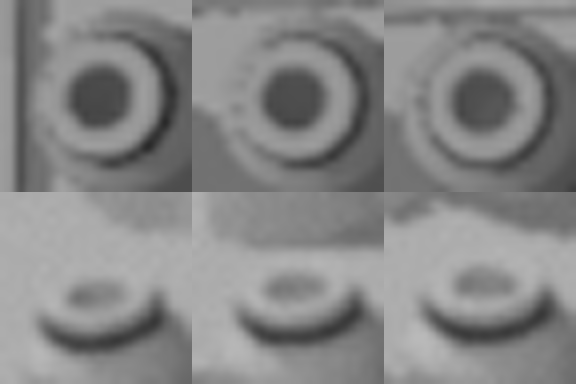

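The six views of the bores agree to about 4 mm, with the top view the sharper. I'll use L(.491,.383), M(.512,.256), R(.524,.1185) and the rod at (.492,-.054). Next I go above the rod.

```bash
cat >> h.py <<'E'
def dn(a=90):
    "tool down, jaw axis (tool z) at world azimuth a deg"
    a=np.radians(a); z=np.array([np.cos(a),np.sin(a),0]); x=np.array([0,0,-1.]); return np.stack([x,np.cross(z,x),z],1)
E
python3 -c "
from h import *
print(rel([.492,-.054,.30],dn(90)))"
```

```text
[-0.1056, -0.6383, -0.5981, -0.1167, -0.0005, -0.0002]
```

Request:
step_arm:
  commands:
    - [[-0.1056,-0.2,-0.19,-0.04,0,0],[-0.1056,-0.6383,-0.5981,-0.1167,-0.0005,0],[-0.1056,-0.6383,-0.5981,-0.1167,-0.0005,0],[-0.1056,-0.6383,-0.5981,-0.1167,-0.0005,0],[-0.1056,-0.6383,-0.5981,-0.1167,-0.0005,0],[-0.1056,-0.6383,-0.5981,-0.1167,-0.0005,0],[-0.1056,-0.6383,-0.5981,-0.1167,-0.0005,0],[-0.1056,-0.6383,-0.5981,-0.1167,-0.0005,0],[-0.1056,-0.6383,-0.5981,-0.1167,-0.0005,0],[-0.1056,-0.6383,-0.5981,-0.1167,-0.0005,0],[-0.1056,-0.6383,-0.5981,-0.1167,-0.0005,0],[-0.1056,-0.6383,-0.5981,-0.1167,-0.0005,0]]
  claw: -0.3

```text
clock: 1.6
eef_pos: [0.4927, -0.0561, 0.2998]
tcp_rot: [-1.205, 1.211, 1.207]
wrist_force: [-0.2, 1.0, -0.2]
grip_width: 0.652
```

Request:
step_arm:
  commands:
    - [[0.1,0,0.0,0,0,0],[0.16,0,0.0,0,0,0],[0.2053,0,0.0,0,0,0],[0.2053,0,0.0,0,0,0],[0.2053,0,0.0,0,0,0]]

```text
clock: 2.22
eef_pos: [0.4932, -0.0532, 0.1481]
tcp_rot: [-1.21, 1.206, 1.208]
wrist_force: [-0.2, 0.6, -0.2]
grip_width: 0.649
```

```bash
python3 -c "
from h import *
o=ctrl.get_obs();print(o['eef_pos'],o['wrist_force'])
a=snap('top');b=snap('scene')
x=a['img'][180:245,230:315];y=b['img'][130:240,200:310]
f=lambda i,k:cv2.resize(i,None,fx=k,fy=k,interpolation=cv2.INTER_CUBIC)
A=f(x,4.6);B=f(y,3.6);c=np.zeros((400,800,3),np.uint8);c[:A.shape[0],:A.shape[1]]=A;c[:B.shape[0],400:400+B.shape[1]]=B
cv2.imwrite('pics/g1.png',c[...,::-1])"
```

```text
[ 0.49317647 -0.05324474  0.14808656] [-0.16084597  0.57212481 -0.21141322]
```

View pics/g1.png

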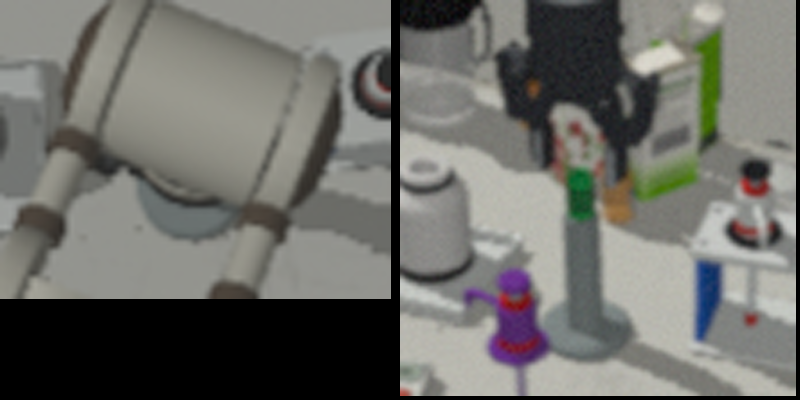

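The fingers straddle the green handle, which is centred at (581,190) in the crop. The tips sit a little high, so I lower 6 mm and close.

Request:
step_arm:
  commands:
    - [[0.008,0.0,0.0,0,0,0],[0.008,0,0.0,0,0,0]]

```text
clock: 2.58
eef_pos: [0.4922, -0.0534, 0.1403]
tcp_rot: [-1.208, 1.208, 1.21]
wrist_force: [-0.9, -0.3, -0.2]
grip_width: 0.648
```

Request:
step_arm:
  commands:
    - [[0,0,0,0,0,0],[0,0,0,0,0,0],[0,0,0,0,0,0],[0,0,0,0,0,0],[0,0,0,0,0,0]]
  claw: 1

```text
clock: 3.2
eef_pos: [0.4925, -0.0535, 0.1407]
tcp_rot: [-1.208, 1.208, 1.209]
wrist_force: [0.2, 1.3, 4.4]
grip_width: 0.25
```

Request:
step_arm:
  commands:
    - [[-0.05,0,0,0,0,0],[-0.12,0,0,0,0,0],[-0.19,0,0,0,0,0],[-0.21,0,0,0,0,0],[-0.21,0,0,0,0,0]]

```text
clock: 3.82
eef_pos: [0.4924, -0.0538, 0.2977]
tcp_rot: [-1.209, 1.208, 1.209]
wrist_force: [-0.2, 1.4, -1.2]
grip_width: 0.251
```

```bash
python3 -c "
from h import *
o=ctrl.get_obs();print(o['eef_pos'],o['wrist_force'],o['grip_width'])
b=snap('scene');save(b,'g2.png',(180,80,310,240),3)
a=snap('top')
print(rel([.491,.383,.30],dn()))"
```

```text
[ 0.49236967 -0.05378714  0.29772908] [-0.17990539  1.35288503 -1.16935977] 0.25134386819599386
[-0.0045, 0.0004, 0.5818, -0.0001, 0.0009, -0.0012]
```

View pics/g2.png

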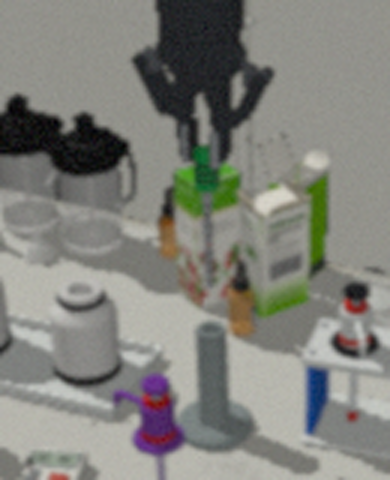

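The rod is held upright and lifted clear (opening 0.25). I'll move over the left flask.

Request:
step_arm:
  commands:
    - [[-0.0045,0,0.5818,0,0,0],[-0.0045,0,0.5818,0,0,0],[-0.0045,0,0.5818,0,0,0],[-0.0045,0,0.5818,0,0,0],[-0.0045,0,0.5818,0,0,0],[-0.0045,0,0.5818,0,0,0],[-0.0045,0,0.5818,0,0,0],[-0.0045,0,0.5818,0,0,0],[-0.0045,0,0.5818,0,0,0],[-0.0045,0,0.5818,0,0,0],[-0.0045,0,0.5818,0,0,0]]

```text
clock: 5.3
eef_pos: [0.4926, 0.3816, 0.3019]
tcp_rot: [-1.207, 1.209, 1.208]
wrist_force: [0.2, 0.1, -1.0]
grip_width: 0.246
```

Request:
step_arm:
  commands:
    - [[0.05,0,0,0,0,0],[0.1,0,0,0,0,0],[0.12,0,0,0,0,0],[0.12,0,0,0,0,0]]

```text
clock: 5.8
eef_pos: [0.4921, 0.3822, 0.2114]
tcp_rot: [-1.207, 1.21, 1.21]
wrist_force: [-0.4, 1.1, -0.7]
grip_width: 0.245
```

```bash
python3 -c "
from h import *
o=ctrl.get_obs();print(o['eef_pos'],o['wrist_force'])
b=snap('scene');a=snap('top')
x=a['img'][180:245,100:200];y=b['img'][110:200,90:190]
f=lambda i,k:cv2.resize(i,None,fx=k,fy=k,interpolation=cv2.INTER_CUBIC)
A=f(x,4);B=f(y,4);c=np.zeros((400,800,3),np.uint8);c[:A.shape[0],:A.shape[1]]=A;c[:B.shape[0],400:400+B.shape[1]]=B
cv2.imwrite('pics/g3.png',c[...,::-1])"
```

```text
[0.49208128 0.38223214 0.21135937] [-0.42790143  1.14888188 -0.66472958]
```

View pics/g3.png

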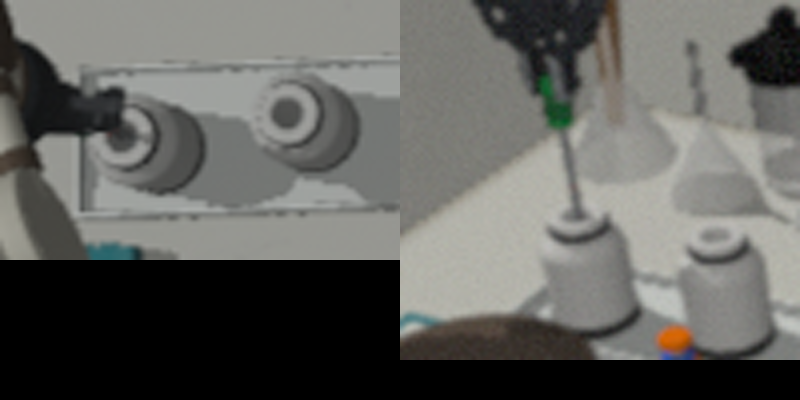

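The rod tip has entered the left bore. I'll lower it step by step to the candidate floors (TCP .178, .162 or .146).

Request:
step_arm:
  commands:
    - [[0.02,0,0,0,0,0],[0.038,0,0,0,0,0],[0.044,0,0,0,0,0],[0.049,0,0,0,0,0],[0.049,0,0,0,0,0]]

```text
clock: 6.52
eef_pos: [0.4938, 0.3832, 0.1775]
tcp_rot: [-1.209, 1.204, 1.207]
wrist_force: [-0.1, -1.8, 6.4]
grip_width: 0.249
```

Contact at TCP .1775 with 6 N, so left is the 56 mm flask. Now I raise and go to the middle.

Request:
step_arm:
  commands:
    - [[-0.08,0,0,0,0,0],[-0.165,0,0,0,0,0],[-0.165,0,0,0,0,0],[-0.165,-0.0267,-0.1693,0,0,0],[-0.165,-0.0267,-0.1693,0,0,0],[-0.165,-0.0267,-0.1693,0,0,0],[-0.165,-0.0267,-0.1693,0,0,0]]

```text
clock: 7.4
eef_pos: [0.512, 0.2557, 0.2978]
tcp_rot: [-1.207, 1.209, 1.21]
wrist_force: [-0.5, 0.1, -1.0]
grip_width: 0.25
```

Request:
step_arm:
  commands:
    - [[0.06,0,0,0,0,0],[0.12,0,0,0,0,0],[0.12,0,0,0,0,0]]

```text
clock: 7.78
eef_pos: [0.5089, 0.2565, 0.2041]
tcp_rot: [-1.207, 1.215, 1.217]
wrist_force: [-0.5, -0.0, -0.6]
grip_width: 0.25
```

Request:
step_arm:
  commands:
    - [[0.02,0,0,0,0,0],[0.038,0,0,0,0,0],[0.045,0,0,0,0,0],[0.045,0,0,0,0,0]]

```text
clock: 8.28
eef_pos: [0.5123, 0.2559, 0.1749]
tcp_rot: [-1.208, 1.208, 1.21]
wrist_force: [-0.1, -0.1, -1.2]
grip_width: 0.249
```

Request:
step_arm:
  commands:
    - [[0.012,0,0,0,0,0],[0.018,0,0,0,0,0],[0.0215,0,0,0,0,0],[0.0215,0,0,0,0,0]]

```text
clock: 8.78
eef_pos: [0.5122, 0.2559, 0.1585]
tcp_rot: [-1.208, 1.208, 1.21]
wrist_force: [-0.4, 0.1, -0.7]
grip_width: 0.248
```

Request:
step_arm:
  commands:
    - [[0.008,0,0,0,0,0],[0.014,0,0,0,0,0],[0.02,0,0,0,0,0],[0.02,0,0,0,0,0]]

```text
clock: 9.28
eef_pos: [0.5138, 0.2561, 0.1456]
tcp_rot: [-1.209, 1.205, 1.207]
wrist_force: [-1.5, -1.1, 6.1]
grip_width: 0.251
```

Middle is the 88 mm flask: 6 N at TCP .1456. Next the right flask, where I expect contact near TCP .162.

Request:
step_arm:
  commands:
    - [[-0.08,0,0,0,0,0],[-0.165,0,0,0,0,0],[-0.208,0,0,0,0,0],[-0.208,0,0,0,0,0],[-0.208,-0.016,-0.1833,0,0,0],[-0.208,-0.016,-0.1833,0,0,0],[-0.208,-0.016,-0.1833,0,0,0],[-0.208,-0.016,-0.1833,0,0,0]]

```text
clock: 10.28
eef_pos: [0.5237, 0.1179, 0.2979]
tcp_rot: [-1.205, 1.21, 1.211]
wrist_force: [0.1, 0.4, -1.1]
grip_width: 0.245
```

Request:
step_arm:
  commands:
    - [[0.06,0,0,0,0,0],[0.12,0,0,0,0,0],[0.16,0,0,0,0,0],[0.175,0,0,0,0,0],[0.175,0,0,0,0,0]]

```text
clock: 10.9
eef_pos: [0.5239, 0.1194, 0.168]
tcp_rot: [-1.208, 1.208, 1.211]
wrist_force: [0.5, -0.6, -0.5]
grip_width: 0.253
```

Request:
step_arm:
  commands:
    - [[0.006,0,0,0,0,0],[0.011,0,0,0,0,0],[0.011,0,0,0,0,0]]

```text
clock: 11.28
eef_pos: [0.5255, 0.1184, 0.1616]
tcp_rot: [-1.209, 1.206, 1.207]
wrist_force: [0.3, 0.1, 3.7]
grip_width: 0.251
```

Request:
step_arm:
  commands:
    - [[0.002,0,0,0,0,0],[0.002,0,0,0,0,0]]

```text
clock: 11.52
eef_pos: [0.5265, 0.1184, 0.1615]
tcp_rot: [-1.211, 1.204, 1.205]
wrist_force: [0.1, -0.1, 9.7]
grip_width: 0.25
```

Request:
step_arm:
  commands:
    - [[-0.08,0,0,0,0,0],[-0.165,0,0,0,0,0],[-0.188,0,0,0,0,0],[-0.188,0,0,0,0,0]]

```text
clock: 12.02
eef_pos: [0.5249, 0.1182, 0.3006]
tcp_rot: [-1.209, 1.206, 1.208]
wrist_force: [-0.3, -0.7, -1.9]
grip_width: 0.247
```

```bash
python3 -c "
from h import *
o=ctrl.get_obs();print(o['clock'],o['eef_pos'],o['wrist_force'])
b=snap('scene');a=snap('top'); np.savez('top1.npz',**a);np.savez('scene1.npz',**b)
x=a['img'][170:250,200:300];y=b['img'][100:240,180:310]
f=lambda i,k:cv2.resize(i,None,fx=k,fy=k,interpolation=cv2.INTER_CUBIC)
A=f(x,4);B=f(y,3);c=np.zeros((420,800,3),np.uint8);c[:A.shape[0],:A.shape[1]]=A;c[:B.shape[0],400:400+B.shape[1]]=B
cv2.imwrite('pics/g4.png',c[...,::-1])"
```

```text
12.025 [0.52488192 0.11817316 0.30061201] [-0.34273757 -0.699634   -1.89163045]
```

View pics/g4.png

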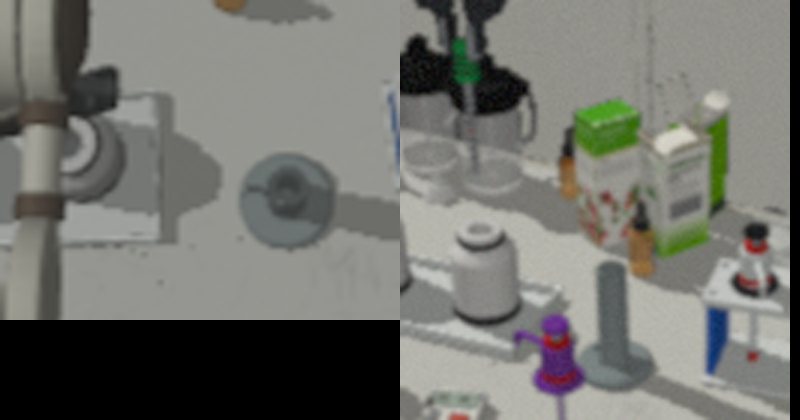

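```bash
python3 -c "
from h import *
a=dict(np.load('top1.npz'));t=dict(np.load('top0.npz'))
print('foot now',ray(a,200+288/4-.4,170+200.5/4-.4,.012),'hole',ray(a,200+287/4-.4,170+188/4-.4,.124))
print('foot before',ray(t,115+674/4.3-.4,180+172.5/4.3-.4,.012))
g=cv2.cvtColor(a['img'],cv2.COLOR_RGB2GRAY)[206:228,260:284]; print(g)
"
```

```text
foot now [ 0.4929172  -0.05559538  0.012     ] hole [ 0.49213301 -0.05351402  0.124     ]
foot before [ 0.49292631 -0.05475098  0.012     ]
[[149 149 149 149 149 149 149 149 149 149 148 149 149 148 149 149 150 149
  149 149 149 148 149 149]
 [149 149 149 150 149 149 150 149 149 149 149 149 149 148 149 148 149 149
  149 149 149 149 149 149]
 [149 149 149 149 149 149 146 139 131 123 119 118 118 120 124 131 144 149
  149 148 149 149 149 149]
 [149 149 149 149 149 144 128 115 112 110 108 108 107 107 104 103 111 127
  143 149 149 149 149 148]
 [149 149 149 144 130 120 113 110 111 112 112 113 113 112 111 108 103 102
  111 121 136 149 149 149]
 [149 148 144 128 114 111 112 113 113 109 102  99 100 101 107 113 111 105
   96  96 111 136 149 149]
 [149 144 129 115 111 113 112 112 109  98  86  86  85  85  92 105 113 111
  108 100  95 112 136 149]
 [147 134 115 112 112 112 112 105  91  85  78  74  75  78  82  91 105 112
  112 107  93  92 111 136]
 [141 121 112 111 112 112 108  94  81  75  68  66  66  69  76  82  97 111
  112 111 102  92 101 116]
 [132 114 112 112 112 112 102  83  79  70  63  64  
[... 562 characters left out ...]
13 113 113 113 113 104  85  77  79  77  70  69  69  65  65  75  84
   84  83  84  83  80  92]
 [118 112 113 113 113 113 110  97  75  70  66  63  63  63  64  69  79  84
   84  83  84  83  81  95]
 [123 112 113 113 113 113 113 106  85  71  66  64  63  63  69  77  83  83
   83  82  83  81  81  95]
 [132 112 112 113 112 112 112 110 106  97  87  81  77  74  80  82  83  83
   83  83  83  79  86 102]
 [141 120 112 112 112 112 112 112 112 110 106 105 104 103 104 104 104  96
   84  83  82  80  94 107]
 [147 131 110 112 112 112 112 112 113 112 112 113 112 112 113 113 113 109
  105 101  87  86 102 109]
 [149 140 117 109 111 113 113 112 113 112 113 112 113 113 113 113 113 113
  108  97  87  97 107 124]]
```

The stand has not moved (foot at (.493,-.055), as before). I'll return the rod to (.4925,-.0535).

Request:
step_arm:
  commands:
    - [[0,0.0425,-0.229,0,0,0],[0,0.0425,-0.229,0,0,0],[0,0.0425,-0.229,0,0,0],[0,0.0425,-0.229,0,0,0],[0,0.0425,-0.229,0,0,0],[0,0.0425,-0.229,0,0,0]]

```text
clock: 12.88
eef_pos: [0.4922, -0.0522, 0.2984]
tcp_rot: [-1.208, 1.207, 1.212]
wrist_force: [0.3, 0.5, -0.6]
grip_width: 0.254
```

```bash
python3 -c "
from h import *
o=ctrl.get_obs();print(o['clock'],o['eef_pos'],R.from_rotvec(o['tcp_rot']).as_matrix().round(3).tolist())
b=snap('scene');a=snap('top')
p=dict(np.load('scene1.npz'))
for n,s in(('old',p),('new',b)): 
  g=s['img'][195:235,235:270].astype(int).sum(2); print(n)
d=np.abs(p['img'].astype(int)-b['img']).max(2)[190:228,235:270]; print(d.max(),(d>40).sum())
print(rel([.4925,-.0535,.15],dn()))"
```

```text
12.875 [ 0.49224913 -0.05222132  0.29841886] [[-0.001, -1.0, -0.002], [0.002, -0.002, 1.0], [-1.0, 0.001, 0.002]]
old
new
29 0
[0.1986, -0.0001, -0.0019, 0.0006, 0.0006, -0.0001]
```

Request:
step_arm:
  commands:
    - [[0.03,0,-0.0012,0,0,0],[0.08,0,-0.0012,0,0,0],[0.12,0,-0.0012,0,0,0],[0.12,0,-0.0012,0,0,0]]

```text
clock: 13.48
eef_pos: [0.4907, -0.053, 0.2069]
tcp_rot: [-1.205, 1.21, 1.215]
wrist_force: [-0.2, 0.5, -1.0]
grip_width: 0.245
```

Request:
step_arm:
  commands:
    - [[0.04,0,0,0,0,0],[0.07,0,0,0,0,0],[0.085,0,0,0,0,0],[0.0885,0,0,0,0,0],[0.0885,0,0,0,0,0]]

```text
clock: 14.1
eef_pos: [0.4932, -0.0544, 0.1441]
tcp_rot: [-1.21, 1.207, 1.208]
wrist_force: [0.6, 0.4, -0.8]
grip_width: 0.245
```

Request:
step_arm:
  commands:
    - [[0.003,0,0,0,0,0],[0.003,0,0,0,0,0]]

```text
clock: 14.35
eef_pos: [0.4926, -0.0543, 0.1411]
tcp_rot: [-1.208, 1.208, 1.209]
wrist_force: [-0.0, 0.4, -0.1]
grip_width: 0.244
```

Request:
step_arm:
  commands:
    - [[0,0,0,0,0,0],[0,0,0,0,0,0],[0,0,0,0,0,0],[0,0,0,0,0,0]]
  claw: -0.3

```text
clock: 14.85
eef_pos: [0.4925, -0.0542, 0.1408]
tcp_rot: [-1.208, 1.208, 1.209]
wrist_force: [-0.4, -0.4, -0.7]
grip_width: 0.647
```

Request:
step_arm:
  commands:
    - [[-0.05,0,0,0,0,0],[-0.12,0,0,0,0,0],[-0.2,0,0,0,0,0],[-0.2,0,0,0,0,0]]

```text
clock: 15.35
eef_pos: [0.4952, -0.0554, 0.2968]
tcp_rot: [-1.216, 1.203, 1.2]
wrist_force: [0.0, -0.4, -0.0]
grip_width: 0.645
```

```bash
python3 -c "
from h import *
o=ctrl.get_obs();print(o['clock'],o['eef_pos'],o['wrist_force'])
print(rel([.566,-.266,.29],dn(101)))"
```

```text
15.35 [ 0.49516913 -0.05539192  0.2968164 ] [ 0.01410143 -0.3839464  -0.02121779]
[0.0108, -0.0943, -0.2808, -0.0611, -0.0011, 0.0035]
```

The rod is back in its stand. Next is the blue (short) pump, for the left flask.

Request:
step_arm:
  commands:
    - [[0.0108,-0.0943,-0.2808,-0.0611,-0.001,0.0035],[0.0108,-0.0943,-0.2808,-0.0611,-0.001,0.0035],[0.0108,-0.0943,-0.2808,-0.0611,-0.001,0.0035],[0.0108,-0.0943,-0.2808,-0.0611,-0.001,0.0035],[0.0108,-0.0943,-0.2808,-0.0611,-0.001,0.0035],[0.0108,-0.0943,-0.2808,-0.0611,-0.001,0.0035]]

```text
clock: 16.1
eef_pos: [0.5627, -0.2642, 0.2814]
tcp_rot: [-1.339, 1.116, 1.361]
wrist_force: [-0.4, -0.2, 0.0]
grip_width: 0.647
```

```bash
python3 -c "
from h import *
o=ctrl.get_obs();print(o['clock'],o['eef_pos'],o['wrist_force'])
print(rel([.566,-.267,.13],dn(101)))
b=snap('scene')
a=snap('top')
c=np.zeros((390,800,3),np.uint8)
f=lambda i,k:cv2.resize(i,None,fx=k,fy=k,interpolation=cv2.INTER_CUBIC)
c[:,:400]=f(b['img'][100:230,220:220+133],3)[:390,:399][:, :].repeat(1,1) if 0 else np.pad(f(b['img'][100:230,220:353],3),((0,0),(0,1),(0,0)))
c[:,401:]=f(a['img'][140:270,240:373],3)
cv2.imwrite('pics/g5.png',c[...,::-1])"
```

```text
16.1 [ 0.56271751 -0.26419223  0.2813597 ] [-0.44074238 -0.21749299  0.03435324]
[0.2017, -0.0058, -0.006, 0.0, 0.0023, -0.0035]
```

View pics/g5.png

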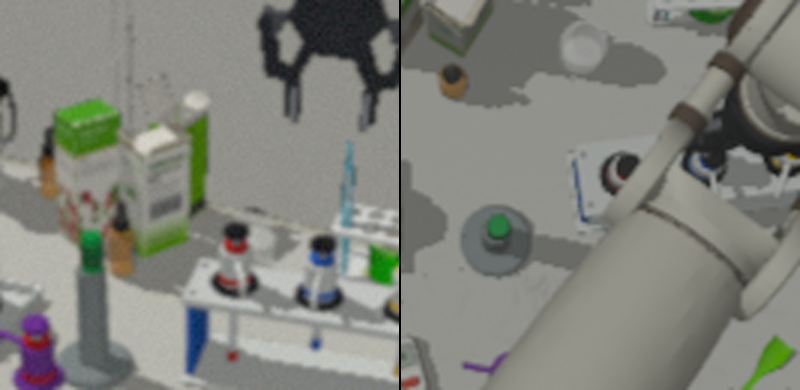

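The rod is seated in its stand at (92,250), and the jaws are above the blue pump. I'll settle, then descend.

Request:
step_arm:
  commands:
    - [[0.08,0,0,0,0,0],[0.11,0,0,0,0,0],[0.11,0,0,0,0,0],[0.11,0,0,0,0,0]]

```text
clock: 16.7
eef_pos: [0.563, -0.2647, 0.2019]
tcp_rot: [-1.344, 1.116, 1.357]
wrist_force: [-0.0, 0.6, -0.5]
grip_width: 0.65
```

```bash
python3 -c "
from h import *
o=ctrl.get_obs();print(o['clock'],o['eef_pos'],np.abs(o['dq']).max())
print(rel([.566,-.267,.13],dn(101)))"
```

```text
16.7 [ 0.56303187 -0.26470934  0.20187692] 0.021123601940653932
[0.0958, -0.0041, -0.0041, 0.0002, 0.0011, -0.0025]
```

Request:
step_arm:
  commands:
    - [[0.01,-0.0041,-0.0041,0,0.0011,-0.0025],[0.05,-0.0041,-0.0041,0,0.0011,-0.0025],[0.0958,-0.0041,-0.0041,0,0.0011,-0.0025],[0.0958,-0.0041,-0.0041,0,0.0011,-0.0025],[0.0958,-0.0041,-0.0041,0,0.0011,-0.0025]]

```text
clock: 17.32
eef_pos: [0.566, -0.2676, 0.1298]
tcp_rot: [-1.349, 1.112, 1.349]
wrist_force: [0.8, 0.2, -0.1]
grip_width: 0.651
```

Request:
step_arm:
  commands:
    - [[0,0,0,0,0,0],[0,0,0,0,0,0],[0,0,0,0,0,0],[0,0,0,0,0,0],[0,0,0,0,0,0]]
  claw: 1

```text
clock: 17.95
eef_pos: [0.5661, -0.2674, 0.1304]
tcp_rot: [-1.349, 1.112, 1.349]
wrist_force: [-0.1, 2.5, 5.6]
grip_width: 0.327
```

```bash
python3 -c "
from h import *
o=ctrl.get_obs();print(o['clock'],o['eef_pos'],o['wrist_force'],o['torque'])
print(R.from_rotvec(o['tcp_rot']).as_matrix().round(4).tolist())"
```

```text
17.95 [ 0.56612233 -0.26739525  0.13035402] [-0.07116429  2.52228534  5.63845384] [0.24014389 0.18566501 0.03141702]
[[0.0003, -0.9816, -0.1908], [-0.0001, -0.1908, 0.9816], [-1.0, -0.0002, -0.0001]]
```

Gripped. I'll lift to TCP .31 and travel to above the left flask.

Request:
step_arm:
  commands:
    - [[-0.06,0,0,0,0,0],[-0.12,0,0,0,0,0],[-0.18,0,0,0,0,0],[-0.24,0,0,0,0,0],[-0.24,0,0,0,0,0]]

```text
clock: 18.58
eef_pos: [0.5672, -0.2685, 0.3134]
tcp_rot: [-1.355, 1.112, 1.343]
wrist_force: [-0.6, -0.6, -2.4]
grip_width: 0.331
```

```bash
python3 -c "
from h import *
o=ctrl.get_obs();print(o['clock'],o['eef_pos'],o['wrist_force'],o['grip_width'])
print(rel([.491,.383,.31],dn(101)))
b=snap('scene');save(b,'g6.png',(250,50,390,240),3)"
```

```text
18.575 [ 0.56718374 -0.26846187  0.31337643] [-0.56990634 -0.64924643 -2.44701106] 0.3312141632798497
[0.0004, -0.0659, 0.8721, -0.0, -0.0016, 0.0014]
```

View pics/g6.png

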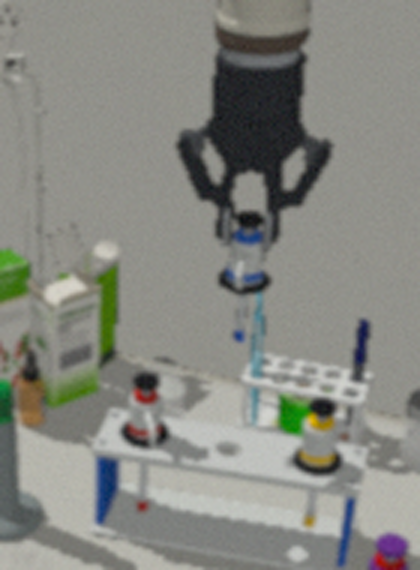

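The blue pump is held upright: cap at (250,218), foot at (238,338), with a lean matching the perspective of its neighbours.

Request:
step_arm:
  commands:
    - [[0,-0.0659,0.8721,0,0,0],[0,-0.0659,0.8721,0,0,0],[0,-0.0659,0.8721,0,0,0],[0,-0.0659,0.8721,0,0,0],[0,-0.0659,0.8721,0,0,0],[0,-0.0659,0.8721,0,0,0],[0,-0.0659,0.8721,0,0,0],[0,-0.0659,0.8721,0,0,0],[0,-0.0659,0.8721,0,0,0],[0,-0.0659,0.8721,0,0,0],[0,-0.0659,0.8721,0,0,0],[0,-0.0659,0.8721,0,0,0]]

```text
clock: 20.12
eef_pos: [0.4874, 0.3858, 0.306]
tcp_rot: [-1.348, 1.115, 1.357]
wrist_force: [-0.3, -0.3, -2.6]
grip_width: 0.332
```

Request:
step_arm:
  commands:
    - [[0,0,0,0,0,0],[0.06,0,0,0,0,0],[0.1,0,0,0,0,0],[0.1,0,0,0,0,0],[0.1,0,0,0,0,0]]

```text
clock: 20.75
eef_pos: [0.4901, 0.384, 0.2358]
tcp_rot: [-1.346, 1.111, 1.35]
wrist_force: [0.8, -0.9, -2.1]
grip_width: 0.331
```

```bash
python3 -c "
from h import *
o=ctrl.get_obs();print(o['clock'],o['eef_pos'],o['wrist_force'],o['grip_width'])
print(rel([.491,.383,.20],dn(101)))
b=snap('scene');a=snap('top')
x=a['img'][180:245,100:200];y=b['img'][90:200,90:190]
f=lambda i,k:cv2.resize(i,None,fx=k,fy=k,interpolation=cv2.INTER_CUBIC)
A=f(x,4);B=f(y,4);c=np.zeros((440,800,3),np.uint8);c[:A.shape[0],:A.shape[1]]=A;c[:B.shape[0],400:400+B.shape[1]]=B
cv2.imwrite('pics/g7.png',c[...,::-1])"
```

```text
20.75 [0.49005321 0.38397647 0.23577939] [ 0.8311253  -0.89456886 -2.10041072] 0.33074371140930825
[0.0477, -0.001, -0.0016, -0.0004, 0.0008, -0.0]
```

View pics/g7.png

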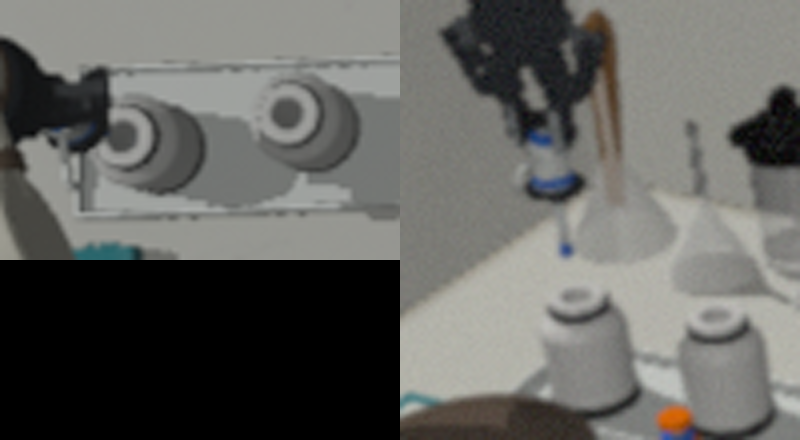

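Alignment looks right. I'll descend to just above guide entry.

Request:
step_arm:
  commands:
    - [[0.01,-0.001,-0.0016,0,0.0008,0],[0.05,-0.001,-0.0016,0,0.0008,0],[0.08,-0.001,-0.0016,0,0.0008,0],[0.108,-0.001,-0.0016,0,0.0008,0],[0.108,-0.001,-0.0016,0,0.0008,0]]

```text
clock: 21.48
eef_pos: [0.4886, 0.3828, 0.1512]
tcp_rot: [-1.348, 1.118, 1.353]
wrist_force: [-0.6, -0.2, -3.5]
grip_width: 0.33
```

Request:
step_arm:
  commands:
    - [[0.005,0,0,0,0,0],[0.01,0,0,0,0,0],[0.014,0,0,0,0,0],[0.014,0,0,0,0,0]]

```text
clock: 21.98
eef_pos: [0.4898, 0.3835, 0.1426]
tcp_rot: [-1.348, 1.115, 1.351]
wrist_force: [1.6, 0.1, -3.0]
grip_width: 0.33
```

Request:
step_arm:
  commands:
    - [[0.004,0,0,0,0,0],[0.007,0,0,0,0,0],[0.0095,0,0,0,0,0],[0.0095,0,0,0,0,0]]

```text
clock: 22.48
eef_pos: [0.4902, 0.3838, 0.1365]
tcp_rot: [-1.349, 1.113, 1.35]
wrist_force: [-0.8, 0.5, 3.3]
grip_width: 0.332
```

```bash
python3 -c "
from h import *
o=ctrl.get_obs();print(o['clock'],o['eef_pos'],o['wrist_force'],o['torque'])
print(rel([.4905,.383,.136],dn(101)))"
```

```text
22.475 [0.49020634 0.38384333 0.13651689] [-0.84025255  0.47784585  3.30636176] [ 0.00485115  0.19808032 -0.05151591]
[0.0007, -0.0002, -0.0012, -0.0, 0.0, -0.0003]
```

It seated at TCP .1365 with a clear contact jump. Next: release, rise, shut the jaws, and press the plunger.

Request:
step_arm:
  commands:
    - [[0,0,0,0,0,0],[0,0,0,0,0,0],[0,0,0,0,0,0],[-0.05,0,0,0,0,0],[-0.11,0,0,0,0,0],[-0.11,0,0,0,0,0]]
  claw: -0.3

```text
clock: 23.22
eef_pos: [0.4925, 0.3849, 0.2233]
tcp_rot: [-1.35, 1.105, 1.345]
wrist_force: [0.6, -0.8, 0.8]
grip_width: 0.643
```

Request:
step_arm:
  commands:
    - [[0,0,0,0,0,0],[0,0,0,0,0,0],[0,0,0,0,0,0],[0,0,0,0,0,0],[0,0,0,0,0,0]]
  claw: 1

```text
clock: 23.85
eef_pos: [0.4899, 0.3835, 0.2179]
tcp_rot: [-1.348, 1.115, 1.351]
wrist_force: [-0.5, -0.6, -0.2]
grip_width: 0.002
```

```bash
python3 -c "
from h import *
o=ctrl.get_obs();print(o['clock'],o['eef_pos'],o['wrist_force'],o['grip_width'])
print(rel([.4902,.3838,.185],dn(101)))
b=snap('scene');a=snap('top')
x=a['img'][180:245,100:200];y=b['img'][90:200,90:190]
f=lambda i,k:cv2.resize(i,None,fx=k,fy=k,interpolation=cv2.INTER_CUBIC)
A=f(x,4);B=f(y,4);c=np.zeros((440,800,3),np.uint8);c[:A.shape[0],:A.shape[1]]=A;c[:B.shape[0],400:400+B.shape[1]]=B
cv2.imwrite('pics/g8.png',c[...,::-1])"
```

```text
23.85 [0.48991676 0.38353898 0.2178576 ] [-0.53500973 -0.58245215 -0.24235331] 0.0020634731954573865
[0.0438, -0.0005, 0.0003, -0.0, -0.0001, -0.0008]
```

View pics/g8.png

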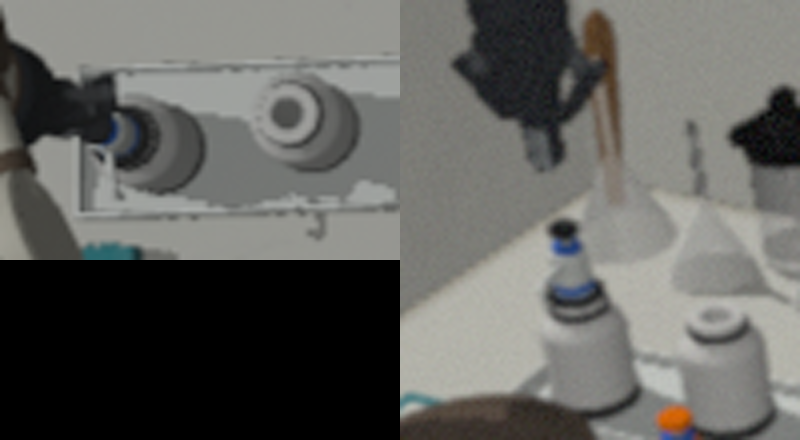

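The blue pump sits flat on the left neck at (575,295). Pressing.

Request:
step_arm:
  commands:
    - [[0.02,0,0,0,0,0],[0.035,0,0,0,0,0],[0.044,0,0,0,0,0],[0.044,0,0,0,0,0]]

```text
clock: 24.45
eef_pos: [0.4894, 0.3833, 0.184]
tcp_rot: [-1.348, 1.116, 1.352]
wrist_force: [-0.3, 0.5, 0.2]
grip_width: -0.001
```

Request:
step_arm:
  commands:
    - [[0.003,0,0,0,0,0],[0.006,0,0,0,0,0],[0.009,0,0,0,0,0],[0.009,0,0,0,0,0]]

```text
clock: 24.95
eef_pos: [0.4898, 0.3835, 0.1781]
tcp_rot: [-1.348, 1.115, 1.351]
wrist_force: [0.1, 0.7, -0.0]
grip_width: -0.003
```

No contact at TCP .178. In the pictures the shut tips are about 60 mm above the cap rather than 26 mm, so they sit higher relative to the TCP than stated. I'll carry on down in small steps, watching the force.

Request:
step_arm:
  commands:
    - [[0.004,0,0,0,0,0],[0.008,0,0,0,0,0],[0.012,0,0,0,0,0],[0.012,0,0,0,0,0]]

```text
clock: 25.45
eef_pos: [0.4896, 0.3834, 0.1688]
tcp_rot: [-1.348, 1.115, 1.351]
wrist_force: [0.1, -0.2, 1.0]
grip_width: -0.003
```

```bash
python3 -c "
from h import *
o=ctrl.get_obs();print(o['clock'],o['eef_pos'],o['wrist_force'],o['grip_width'])
b=snap('scene')
print(proj(b,[.49,.3835,.175]),proj(b,[.49,.3835,.108]),proj(b,o['eef_pos']),proj(b,o['eef_pos']-[0,0,.017]))
save(b,'g9.png',(90,90,190,200),5)"
```

```text
25.45 [0.48963519 0.38340036 0.16884021] [ 0.05888268 -0.22329617  0.98181487] -0.002723634892327922
(np.float64(129.9770912380829), np.float64(145.4565339950284)) (np.float64(133.46939685327453), np.float64(163.17399977377625)) (np.float64(130.25777872000316), np.float64(147.1764933463786)) (np.float64(131.15655103198048), np.float64(151.7343788301149))
```

View pics/g9.png

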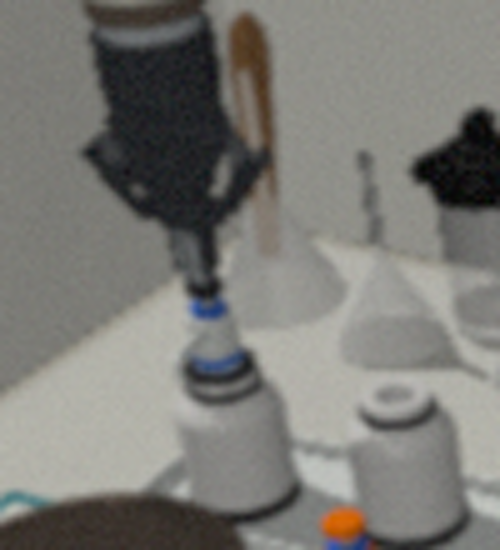

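The tips have just met the cap (about 1 N) at TCP .169. I'll press on slowly.

Request:
step_arm:
  commands:
    - [[0.004,0,0,0,0,0],[0.008,0,0,0,0,0],[0.01,0,0,0,0,0],[0.01,0,0,0,0,0]]

```text
clock: 26.0
eef_pos: [0.49, 0.3836, 0.162]
tcp_rot: [-1.349, 1.114, 1.35]
wrist_force: [-0.1, 0.3, 1.5]
grip_width: -0.002
```

Request:
step_arm:
  commands:
    - [[0.002,0,0,0,0,0],[0.004,0,0,0,0,0],[0.004,0,0,0,0,0]]

```text
clock: 26.38
eef_pos: [0.49, 0.3836, 0.1589]
tcp_rot: [-1.349, 1.114, 1.35]
wrist_force: [-0.4, -0.6, 2.5]
grip_width: 0.002
```

Request:
step_arm:
  commands:
    - [[0.002,0,0,0,0,0],[0.004,0,0,0,0,0],[0.004,0,0,0,0,0]]

```text
clock: 26.75
eef_pos: [0.49, 0.3836, 0.156]
tcp_rot: [-1.349, 1.114, 1.35]
wrist_force: [1.4, 0.6, 2.9]
grip_width: -0.003
```

Request:
step_arm:
  commands:
    - [[0.002,0,0,0,0,0],[0.004,0,0,0,0,0],[0.004,0,0,0,0,0]]

```text
clock: 27.12
eef_pos: [0.4903, 0.3838, 0.1541]
tcp_rot: [-1.349, 1.113, 1.35]
wrist_force: [-0.4, -1.5, 7.5]
grip_width: 0.001
```

Request:
step_arm:
  commands:
    - [[0.002,0,0,0,0,0],[0.004,0,0,0,0,0],[0.004,0,0,0,0,0]]

```text
clock: 27.5
eef_pos: [0.4904, 0.3838, 0.1517]
tcp_rot: [-1.349, 1.113, 1.35]
wrist_force: [-2.8, -1.1, 10.5]
grip_width: 0.006
```

Request:
step_arm:
  commands:
    - [[0.002,0,0,0,0,0],[0.004,0,0,0,0,0],[0.004,0,0,0,0,0]]

```text
clock: 27.88
eef_pos: [0.491, 0.3842, 0.1514]
tcp_rot: [-1.349, 1.111, 1.348]
wrist_force: [-5.5, -1.7, 21.1]
grip_width: -0.002
```

Request:
step_arm:
  commands:
    - [[0.002,0,0,0,0,0],[0.003,0,0,0,0,0],[0.003,0,0,0,0,0]]

```text
clock: 28.25
eef_pos: [0.4915, 0.3845, 0.1511]
tcp_rot: [-1.35, 1.109, 1.348]
wrist_force: [-7.5, -5.8, 28.8]
grip_width: -0.001
```

The hard stop was reached at TCP .151, 4 mm past the soft stop, at 29 N. I'll release upward and go to the red (long) pump.

Request:
step_arm:
  commands:
    - [[-0.05,0,0,0,0,0],[-0.12,0,0,0,0,0],[-0.18,0,0,0,0,0],[-0.22,0,0,0,0,0],[-0.22,0,0,0,0,0]]
  claw: -0.3

```text
clock: 28.88
eef_pos: [0.4911, 0.3842, 0.312]
tcp_rot: [-1.349, 1.11, 1.348]
wrist_force: [-0.2, -0.4, 0.8]
grip_width: 0.649
```

```bash
python3 -c "
from h import *
o=ctrl.get_obs();print(o['clock'],o['eef_pos'],o['wrist_force'])
print(rel([.5545,-.183,.28],dn(122)))"
```

```text
28.875 [0.49111488 0.3841587  0.31201853] [-0.16831167 -0.41410638  0.83650558]
[0.0418, 0.0613, -0.7585, -0.1167, 0.0002, 0.0008]
```

Request:
step_arm:
  commands:
    - [[0,0.0613,-0.7585,-0.1167,0.0002,0.0008],[0,0.0613,-0.7585,-0.1167,0.0002,0.0008],[0,0.0613,-0.7585,-0.1167,0.0002,0.0008],[0,0.0613,-0.7585,-0.1167,0.0002,0.0008],[0,0.0613,-0.7585,-0.1167,0.0002,0.0008],[0,0.0613,-0.7585,-0.1167,0.0002,0.0008],[0,0.0613,-0.7585,-0.1167,0.0002,0.0008],[0,0.0613,-0.7585,-0.1167,0.0002,0.0008],[0,0.0613,-0.7585,-0.1167,0.0002,0.0008],[0,0.0613,-0.7585,-0.1167,0.0002,0.0008],[0,0.0613,-0.7585,-0.1167,0.0002,0.0008],[0.0418,0.0613,-0.7585,-0.1167,0.0002,0.0008]]

```text
clock: 30.38
eef_pos: [0.5547, -0.1825, 0.2802]
tcp_rot: [-1.611, 0.894, 1.608]
wrist_force: [-0.5, -0.4, -0.3]
grip_width: 0.655
```

Request:
step_arm:
  commands:
    - [[0.06,0,0,0,0,0],[0.09,0,0,0,0,0],[0.09,0,0,0,0,0],[0.09,0,0,0,0,0]]

```text
clock: 30.88
eef_pos: [0.5538, -0.1828, 0.2124]
tcp_rot: [-1.609, 0.894, 1.61]
wrist_force: [0.5, -0.1, -1.0]
grip_width: 0.649
```

```bash
python3 -c "
from h import *
o=ctrl.get_obs();print(o['clock'],o['eef_pos'],o['wrist_force'])
print(rel([.5545,-.183,.124],dn(122)))"
```

```text
30.875 [ 0.55382291 -0.18282261  0.21235966] [ 0.48900331 -0.10786853 -1.02301778]
[0.1178, -0.0011, -0.0005, 0.0005, -0.0004, -0.0012]
```

Request:
step_arm:
  commands:
    - [[0.04,-0.001,0,0,0,-0.001],[0.08,-0.001,0,0,0,-0.001],[0.1178,-0.001,0,0,0,-0.001],[0.1178,-0.001,0,0,0,-0.001],[0.1178,-0.001,0,0,0,-0.001]]

```text
clock: 31.5
eef_pos: [0.5548, -0.184, 0.125]
tcp_rot: [-1.61, 0.892, 1.606]
wrist_force: [0.6, 0.0, 0.2]
grip_width: 0.65
```

Request:
step_arm:
  commands:
    - [[0,0,0,0,0,0],[0,0,0,0,0,0],[0,0,0,0,0,0],[0,0,0,0,0,0],[0,0,0,0,0,0]]
  claw: 1

```text
clock: 32.12
eef_pos: [0.5545, -0.184, 0.125]
tcp_rot: [-1.61, 0.892, 1.606]
wrist_force: [-1.4, 1.2, 6.2]
grip_width: 0.344
```

Request:
step_arm:
  commands:
    - [[-0.06,0,0,0,0,0],[-0.12,0,0,0,0,0],[-0.18,0,0,0,0,0],[-0.24,0,0,0,0,0],[-0.26,0,0,0,0,0],[-0.26,0,0,0,0,0]]

```text
clock: 32.88
eef_pos: [0.5539, -0.1836, 0.3178]
tcp_rot: [-1.608, 0.893, 1.608]
wrist_force: [0.8, -0.2, -2.7]
grip_width: 0.343
```

```bash
python3 -c "
from h import *
o=ctrl.get_obs();print(o['clock'],o['eef_pos'],o['wrist_force'])
print(rel([.5115,.256,.31],dn(122)))"
```

```text
32.875 [ 0.55388165 -0.1835596   0.31777179] [ 0.84802023 -0.15024524 -2.68272351]
[0.0098, -0.2626, 0.527, -0.0, -0.0002, -0.0004]
```

Request:
step_arm:
  commands:
    - [[0,-0.2626,0.527,0,0,0],[0,-0.2626,0.527,0,0,0],[0,-0.2626,0.527,0,0,0],[0,-0.2626,0.527,0,0,0],[0,-0.2626,0.527,0,0,0],[0,-0.2626,0.527,0,0,0],[0,-0.2626,0.527,0,0,0],[0,-0.2626,0.527,0,0,0],[0,-0.2626,0.527,0,0,0],[0,-0.2626,0.527,0,0,0]]

```text
clock: 34.12
eef_pos: [0.5113, 0.2548, 0.3163]
tcp_rot: [-1.605, 0.896, 1.609]
wrist_force: [-0.1, -0.3, -2.0]
grip_width: 0.345
```

Request:
step_arm:
  commands:
    - [[0.04,0,0,0,0,0],[0.075,0,0,0,0,0],[0.075,0,0,0,0,0],[0.075,0,0,0,0,0]]

```text
clock: 34.62
eef_pos: [0.512, 0.2555, 0.2625]
tcp_rot: [-1.607, 0.892, 1.606]
wrist_force: [-0.7, -0.8, -2.0]
grip_width: 0.338
```

```bash
python3 -c "
from h import *
o=ctrl.get_obs();print(o['clock'],o['eef_pos'],o['wrist_force'])
print(rel([.5115,.2555,.145],dn(122)))
b=snap('scene');save(b,'g10.png',(130,90,240,200),5)"
```

```text
34.625 [0.51201111 0.2554802  0.26246271] [-0.6866635  -0.84223386 -1.98455434]
[0.1566, 0.0006, 0.0004, -0.0004, -0.0001, -0.0]
```

View pics/g10.png

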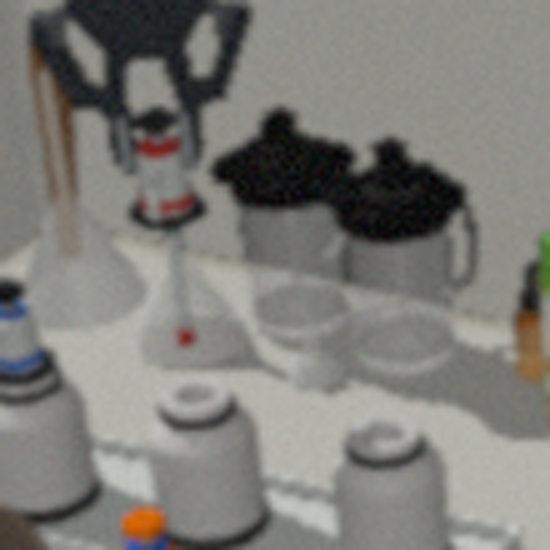

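Red pump foot at (187,337), heading into the bore at (195,393). It's aligned, so I descend.

Request:
step_arm:
  commands:
    - [[0.04,-0.0005,0,0,0,0],[0.08,-0.0005,0,0,0,0],[0.12,-0.0005,0,0,0,0],[0.154,-0.0005,0,0,0,0],[0.154,-0.0005,0,0,0,0]]

```text
clock: 35.3
eef_pos: [0.5106, 0.2559, 0.1448]
tcp_rot: [-1.605, 0.895, 1.611]
wrist_force: [0.6, 0.1, -1.9]
grip_width: 0.338
```

Request:
step_arm:
  commands:
    - [[0.006,0,0,0,0,0],[0.011,0,0,0,0,0],[0.0145,0,0,0,0,0],[0.0145,0,0,0,0,0]]

```text
clock: 35.8
eef_pos: [0.5115, 0.2562, 0.1351]
tcp_rot: [-1.607, 0.892, 1.608]
wrist_force: [-1.2, -0.0, -0.6]
grip_width: 0.346
```

Guide in, foot valve touching. On to seating.

Request:
step_arm:
  commands:
    - [[0.003,0,0,0,0,0],[0.005,0,0,0,0,0],[0.0065,0,0,0,0,0],[0.0065,0,0,0,0,0]]

```text
clock: 36.3
eef_pos: [0.5117, 0.2564, 0.131]
tcp_rot: [-1.607, 0.892, 1.608]
wrist_force: [-3.1, -0.3, 5.5]
grip_width: 0.342
```

Seated at the expected TCP .131. Release, rise, shut and prime.

Request:
step_arm:
  commands:
    - [[0,0,0,0,0,0],[0,0,0,0,0,0],[0,0,0,0,0,0],[-0.05,0,0,0,0,0],[-0.11,0,0,0,0,0],[-0.115,0,0,0,0,0]]
  claw: -0.3

```text
clock: 37.05
eef_pos: [0.5139, 0.2569, 0.2206]
tcp_rot: [-1.611, 0.887, 1.602]
wrist_force: [0.0, 0.5, 0.4]
grip_width: 0.652
```

Request:
step_arm:
  commands:
    - [[0,0,0,0,0,0],[0,0,0,0,0,0],[0,0,0,0,0,0],[0,0,0,0,0,0],[0,0,0,0,0,0]]
  claw: 1

```text
clock: 37.67
eef_pos: [0.5114, 0.2563, 0.216]
tcp_rot: [-1.607, 0.893, 1.609]
wrist_force: [-0.2, 0.3, -0.9]
grip_width: 0.001
```

Request:
step_arm:
  commands:
    - [[0.02,0,0,0,0,0],[0.04,0,0,0,0,0],[0.06,0,0,0,0,0],[0.07,0,0,0,0,0],[0.075,0,0,0,0,0],[0.075,0,0,0,0,0]]

```text
clock: 38.42
eef_pos: [0.5114, 0.2563, 0.1602]
tcp_rot: [-1.607, 0.892, 1.609]
wrist_force: [-1.0, -0.6, 1.4]
grip_width: -0.002
```

Request:
step_arm:
  commands:
    - [[0.003,0,0,0,0,0],[0.006,0,0,0,0,0],[0.009,0,0,0,0,0],[0.011,0,0,0,0,0],[0.011,0,0,0,0,0]]

```text
clock: 39.05
eef_pos: [0.512, 0.2565, 0.1531]
tcp_rot: [-1.608, 0.891, 1.607]
wrist_force: [-3.0, -0.7, 7.5]
grip_width: 0.003
```

Request:
step_arm:
  commands:
    - [[0.002,0,0,0,0,0],[0.004,0,0,0,0,0],[0.006,0,0,0,0,0],[0.006,0,0,0,0,0]]

```text
clock: 39.55
eef_pos: [0.5128, 0.2567, 0.1514]
tcp_rot: [-1.609, 0.889, 1.606]
wrist_force: [-7.2, -2.2, 20.0]
grip_width: 0.001
```

Request:
step_arm:
  commands:
    - [[0.002,0,0,0,0,0],[0.003,0,0,0,0,0],[0.003,0,0,0,0,0]]

```text
clock: 39.92
eef_pos: [0.5135, 0.2568, 0.1511]
tcp_rot: [-1.61, 0.888, 1.604]
wrist_force: [-10.5, -3.0, 29.4]
grip_width: -0.003
```

Request:
step_arm:
  commands:
    - [[-0.05,0,0,0,0,0],[-0.12,0,0,0,0,0],[-0.18,0,0,0,0,0],[-0.22,0,0,0,0,0],[-0.22,0,0,0,0,0]]
  claw: -0.3

```text
clock: 40.55
eef_pos: [0.5132, 0.2567, 0.3129]
tcp_rot: [-1.61, 0.888, 1.603]
wrist_force: [0.0, 0.4, -0.2]
grip_width: 0.652
```

```bash
python3 -c "
from h import *
o=ctrl.get_obs();print(o['clock'],o['eef_pos'],o['wrist_force'])
print(rel([.579,-.351,.28],dn(72)))"
```

```text
40.55 [0.5132173  0.25668114 0.31292619] [ 0.00055464  0.4281718  -0.2042473 ]
[0.0435, 0.3551, -0.7336, 0.2777, 0.0001, 0.0016]
```

Hard stop at .151 again. On to the yellow (mid) pump.

Request:
step_arm:
  commands:
    - [[0,0.3551,-0.7336,0.2777,0,0.0016],[0,0.3551,-0.7336,0.2777,0,0.0016],[0,0.3551,-0.7336,0.2777,0,0.0016],[0,0.3551,-0.7336,0.2777,0,0.0016],[0,0.3551,-0.7336,0.2777,0,0.0016],[0,0.3551,-0.7336,0.2777,0,0.0016],[0,0.3551,-0.7336,0.2777,0,0.0016],[0,0.3551,-0.7336,0.2777,0,0.0016],[0,0.3551,-0.7336,0.2777,0,0.0016],[0,0.3551,-0.7336,0.2777,0,0.0016],[0,0.3551,-0.7336,0.2777,0,0.0016],[0,0.3551,-0.7336,0.2777,0,0.0016]]

```text
clock: 42.05
eef_pos: [0.577, -0.3507, 0.3084]
tcp_rot: [-0.971, 1.348, 0.98]
wrist_force: [-0.2, 0.5, -0.5]
grip_width: 0.649
```

Request:
step_arm:
  commands:
    - [[0,0,0,0,0,0],[0.06,0,0,0,0,0],[0.12,0,0,0,0,0],[0.12,0,0,0,0,0],[0.12,0,0,0,0,0]]

```text
clock: 42.68
eef_pos: [0.5776, -0.3515, 0.2227]
tcp_rot: [-0.977, 1.346, 0.976]
wrist_force: [-0.5, -0.3, 1.6]
grip_width: 0.647
```

```bash
python3 -c "
from h import *
o=ctrl.get_obs();print(o['clock'],o['eef_pos'],o['wrist_force'])
print(rel([.579,-.351,.124],dn(72)))"
```

```text
42.675 [ 0.5776224  -0.35147114  0.22273945] [-0.4622966  -0.31086866  1.58369319]
[0.1316, -0.0019, 0.0017, 0.0003, -0.0014, -0.0009]
```

Request:
step_arm:
  commands:
    - [[0.04,-0.0015,0.001,0,-0.001,-0.0009],[0.08,-0.0015,0.001,0,-0.001,-0.0009],[0.12,-0.0015,0.001,0,-0.001,-0.0009],[0.1316,-0.0015,0.001,0,-0.001,-0.0009],[0.1316,-0.0015,0.001,0,-0.001,-0.0009],[0.1316,-0.0015,0.001,0,-0.001,-0.0009]]

```text
clock: 43.42
eef_pos: [0.5786, -0.3522, 0.1242]
tcp_rot: [-0.976, 1.342, 0.974]
wrist_force: [0.4, 0.6, 0.6]
grip_width: 0.654
```

Request:
step_arm:
  commands:
    - [[0,0,0,0,0,0],[0,0,0,0,0,0],[0,0,0,0,0,0],[0,0,0,0,0,0],[0,0,0,0,0,0]]
  claw: 1

```text
clock: 44.05
eef_pos: [0.5783, -0.3513, 0.1234]
tcp_rot: [-0.975, 1.342, 0.975]
wrist_force: [0.1, 2.8, 5.3]
grip_width: 0.341
```

Request:
step_arm:
  commands:
    - [[-0.06,0,0,0,0,0],[-0.12,0,0,0,0,0],[-0.18,0,0,0,0,0],[-0.24,0,0,0,0,0],[-0.26,0,0,0,0,0],[-0.26,0,0,0,0,0]]

```text
clock: 44.8
eef_pos: [0.578, -0.3516, 0.3163]
tcp_rot: [-0.973, 1.343, 0.977]
wrist_force: [0.1, 0.4, -2.5]
grip_width: 0.345
```

```bash
python3 -c "
from h import *
o=ctrl.get_obs();print(o['clock'],o['eef_pos'],o['wrist_force'])
print(rel([.524,.1185,.31],dn(72)))"
```

```text
44.8 [ 0.57797168 -0.35161746  0.31631219] [ 0.06636517  0.43276323 -2.49275838]
[0.0089, 0.2621, 0.5739, 0.0, -0.0001, -0.0008]
```

Request:
step_arm:
  commands:
    - [[0,0.2621,0.5739,0,0,0],[0,0.2621,0.5739,0,0,0],[0,0.2621,0.5739,0,0,0],[0,0.2621,0.5739,0,0,0],[0,0.2621,0.5739,0,0,0],[0,0.2621,0.5739,0,0,0],[0,0.2621,0.5739,0,0,0],[0,0.2621,0.5739,0,0,0],[0,0.2621,0.5739,0,0,0],[0,0.2621,0.5739,0,0,0],[0,0.2621,0.5739,0,0,0]]

```text
clock: 46.18
eef_pos: [0.5238, 0.1176, 0.316]
tcp_rot: [-0.971, 1.345, 0.977]
wrist_force: [1.0, -0.2, -1.2]
grip_width: 0.344
```

Request:
step_arm:
  commands:
    - [[0.04,0,0,0,0,0],[0.08,0,0,0,0,0],[0.1,0,0,0,0,0],[0.1,0,0,0,0,0],[0.1,0,0,0,0,0]]

```text
clock: 46.8
eef_pos: [0.5246, 0.1185, 0.2436]
tcp_rot: [-0.974, 1.341, 0.975]
wrist_force: [-0.0, -0.9, -2.8]
grip_width: 0.343
```

```bash
python3 -c "
from h import *
o=ctrl.get_obs();print(o['clock'],o['eef_pos'],o['wrist_force'])
print(rel([.524,.1185,.144],dn(72)))"
```

```text
46.8 [0.52457098 0.11849539 0.24357296] [-0.02575869 -0.91846449 -2.77907553]
[0.1328, 0.0007, -0.0003, -0.0001, 0.0002, -0.0002]
```

Request:
step_arm:
  commands:
    - [[0.04,0.0005,0,0,0,0],[0.08,0.0005,0,0,0,0],[0.115,0.0005,0,0,0,0],[0.13,0.0005,0,0,0,0],[0.13,0.0005,0,0,0,0]]

```text
clock: 47.42
eef_pos: [0.5233, 0.1189, 0.1451]
tcp_rot: [-0.973, 1.343, 0.977]
wrist_force: [0.6, 0.1, -2.2]
grip_width: 0.348
```

Request:
step_arm:
  commands:
    - [[0.006,0,0,0,0,0],[0.011,0,0,0,0,0],[0.0155,0,0,0,0,0],[0.0155,0,0,0,0,0]]

```text
clock: 47.92
eef_pos: [0.523, 0.119, 0.1329]
tcp_rot: [-0.973, 1.343, 0.977]
wrist_force: [0.1, -0.6, -1.9]
grip_width: 0.341
```

Request:
step_arm:
  commands:
    - [[0.002,0,0,0,0,0],[0.004,0,0,0,0,0],[0.006,0,0,0,0,0],[0.006,0,0,0,0,0]]

```text
clock: 48.42
eef_pos: [0.5235, 0.119, 0.1294]
tcp_rot: [-0.974, 1.342, 0.976]
wrist_force: [-1.5, 1.3, 4.2]
grip_width: 0.341
```

Seated at the expected height. Release, shut and prime.

Request:
step_arm:
  commands:
    - [[0,0,0,0,0,0],[0,0,0,0,0,0],[0,0,0,0,0,0],[-0.05,0,0,0,0,0],[-0.11,0,0,0,0,0],[-0.117,0,0,0,0,0]]
  claw: -0.3

```text
clock: 49.18
eef_pos: [0.5256, 0.1189, 0.2203]
tcp_rot: [-0.976, 1.337, 0.972]
wrist_force: [0.3, -0.3, -0.3]
grip_width: 0.648
```

Request:
step_arm:
  commands:
    - [[0,0,0,0,0,0],[0,0,0,0,0,0],[0,0,0,0,0,0],[0,0,0,0,0,0],[0,0,0,0,0,0]]
  claw: 1

```text
clock: 49.8
eef_pos: [0.5231, 0.1189, 0.216]
tcp_rot: [-0.973, 1.344, 0.977]
wrist_force: [0.2, -0.1, -0.3]
grip_width: -0.0
```

Request:
step_arm:
  commands:
    - [[0.02,0,0,0,0,0],[0.04,0,0,0,0,0],[0.06,0,0,0,0,0],[0.07,0,0,0,0,0],[0.075,0,0,0,0,0],[0.075,0,0,0,0,0]]

```text
clock: 50.55
eef_pos: [0.5232, 0.119, 0.1602]
tcp_rot: [-0.973, 1.343, 0.977]
wrist_force: [-2.4, 0.3, 1.9]
grip_width: 0.0
```

Request:
step_arm:
  commands:
    - [[0.003,0,0,0,0,0],[0.006,0,0,0,0,0],[0.009,0,0,0,0,0],[0.011,0,0,0,0,0],[0.011,0,0,0,0,0]]

```text
clock: 51.18
eef_pos: [0.5238, 0.119, 0.1531]
tcp_rot: [-0.974, 1.342, 0.976]
wrist_force: [-3.1, 0.1, 8.0]
grip_width: 0.001
```

Request:
step_arm:
  commands:
    - [[0.002,0,0,0,0,0],[0.004,0,0,0,0,0],[0.006,0,0,0,0,0],[0.006,0,0,0,0,0]]

```text
clock: 51.68
eef_pos: [0.5247, 0.119, 0.1513]
tcp_rot: [-0.975, 1.34, 0.975]
wrist_force: [-8.0, 0.3, 21.1]
grip_width: -0.002
```

Same hard stop at .151. A little more, then rise and retreat sideways for a clear view.

Request:
step_arm:
  commands:
    - [[0.002,0,0,0,0,0],[0.003,0,0,0,0,0],[0.003,0,0,0,0,0]]

```text
clock: 52.05
eef_pos: [0.5254, 0.1191, 0.1511]
tcp_rot: [-0.976, 1.338, 0.974]
wrist_force: [-10.7, -1.1, 31.0]
grip_width: -0.004
```

Request:
step_arm:
  commands:
    - [[-0.05,0,0,0,0,0],[-0.12,0,0,0,0,0],[-0.18,0,0,0,0,0],[-0.22,0,0,0,0,0],[-0.22,0,-0.5,0,0,0],[-0.22,0,-0.5,0,0,0],[-0.22,0,-0.5,0,0,0],[-0.22,0,-0.5,0,0,0],[-0.22,0,-0.5,0,0,0],[-0.22,0,-0.5,0,0,0],[-0.22,0,-0.5,0,0,0],[-0.22,0,-0.5,0,0,0]]

```text
clock: 53.55
eef_pos: [0.4078, -0.2375, 0.3097]
tcp_rot: [-0.972, 1.343, 0.977]
wrist_force: [-0.4, 0.1, 0.4]
grip_width: -0.003
```

```bash
python3 -c "
from h import *
o=ctrl.get_obs();print(o['clock'],o['eef_pos'],o['wrist_force'])
a=snap('top');b=snap('scene')
np.savez('top2.npz',**a);np.savez('scene2.npz',**b)
f=lambda i,k:cv2.resize(i,None,fx=k,fy=k,interpolation=cv2.INTER_CUBIC)
A=f(a['img'][175:245,115:300],4);B=f(b['img'][130:230,115:285],3)
c=np.zeros((600,800,3),np.uint8);c[:A.shape[0],:A.shape[1]]=A;c[290:590,:B.shape[1]]=B
cv2.imwrite('pics/g11.png',c[...,::-1])"
```

```text
53.55 [ 0.4078489  -0.23754797  0.30973775] [-0.43364096  0.07364953  0.42597667]
```

View pics/g11.png

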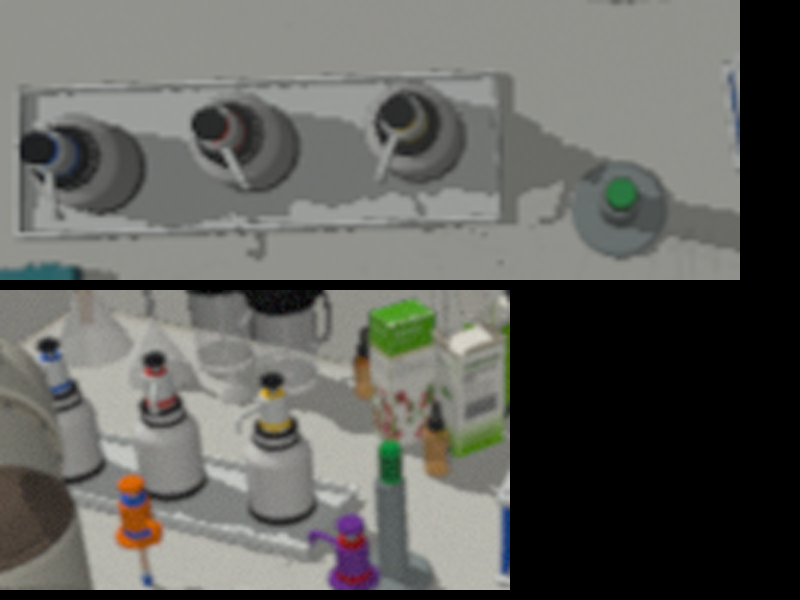

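```bash
python3 -c "
from h import *
a=dict(np.load('top2.npz'));b=dict(np.load('scene2.npz'))
for n,(x,y),z in(('blue',(39,150),.171),('red',(210,127),.171),('yel',(402,113),.171),('rod top',(621,192),.164),('foot',(619,209),.012)): print(n,ray(a,115+x/4-.4,175+y/4-.4,z).round(4))
# cap top: scene pixel rows vs heights
for n,p,(x,y) in(('b',(.4903,.3838),(49,345)),('r',(.5117,.2564),(153,360)),('y',(.5235,.119),(272,380))):
  print(n,'seen',(115+x/3-.4,130+(y-290)/3-.4),'pred .171',np.round(proj(b,[*p,.171]),1),'.175',np.round(proj(b,[*p,.175]),1))
"
```

```text
blue [0.4907 0.3796 0.171 ]
red [0.5106 0.2547 0.171 ]
yel [0.5243 0.1136 0.171 ]
rod top [ 0.4703 -0.0491  0.164 ]
foot [ 0.4692 -0.0487  0.012 ]
b seen (130.93333333333334, 147.93333333333334) pred .171 [130.2 146.5] .175 [130.  145.4]
r seen (165.6, 152.93333333333334) pred .171 [166.  151.3] .175 [165.8 150.2]
y seen (205.26666666666668, 159.6) pred .171 [204.5 158.3] .175 [204.4 157.2]
```

The stand was knocked about 24 mm, but it stands upright with the rod seated. My view budget is used up, so I'll check the cap centres numerically, against the same measure on the rack pumps.

Run:
```python
from h import *
a=dict(np.load('top2.npz'));t=dict(np.load('top0.npz'));k=8
def caps(s,u,v,z):
    g=cv2.cvtColor(s['img'],cv2.COLOR_RGB2GRAY); u0,v0=int(u)-9,int(v)-9
    c=cv2.resize(g[v0:v0+18,u0:u0+18],None,fx=k,fy=k,interpolation=cv2.INTER_CUBIC)
    # darkness template: filled disc of the cap's size, box-filter peak
    r=13*s['f']/(1.26)/1000*k
    d=int(2*r)|1; K=cv2.getStructuringElement(cv2.MORPH_ELLIPSE,(d,d)).astype(float); K/=K.sum()
    m=cv2.filter2D(c.astype(float),-1,K); m[:d//2]=999;m[-(d//2):]=999;m[:,:d//2]=999;m[:,-(d//2):]=999
    y,x=np.unravel_index(m.argmin(),m.shape); return ray(s,u0+(x+.5)/k-.5,v0+(y+.5)/k-.5,z).round(4),m.min().round(1)
for n,u,v in(('blue',124.3,212),('red',167,206.3),('yel',215,202.8)): print(n,caps(a,u,v,.171))
for n,u,v in(('R',315.6,194.6),('B',343.6,191.6),('Y',372,188)): print('rack',n,caps(t,u,v,.169))
g=cv2.cvtColor(a['img'],cv2.COLOR_RGB2GRAY); print(g[194:216,208:228])
```

```text
blue (array([0.4918, 0.3809, 0.171 ]), np.float64(37.4))
red (array([0.5122, 0.2545, 0.171 ]), np.float64(47.5))
yel (array([0.5251, 0.1163, 0.171 ]), np.float64(50.6))
rack R (array([ 0.5535, -0.1831,  0.169 ]), np.float64(49.7))
rack B (array([ 0.5659, -0.2658,  0.169 ]), np.float64(46.2))
rack Y (array([ 0.5791, -0.3501,  0.169 ]), np.float64(42.6))
[[122 120 119 117 117 119 117 121 124 121 121 120 122 125 126 126 126 124
  126 124]
 [113 125 129 107 109 116 121 121 117 105 106 105 110 133 141 142 142 142
  142 143]
 [145 150 151 136 124 134 134 130 128 122 121 117 117 123 127 142 155 155
  155 155]
 [155 155 153 143 134 137 125 103 101 104 109 113 117 112 111 120 134 148
  155 155]
 [155 152 144 141 128 100  79  71  78  69  70  75  91 107 112 109 109 126
  148 155]
 [153 146 143 126  82  56  43  51  58  76  81  51  56  75  91 102 105 104
  116 127]
 [146 138 118  83  44  44  45  45  47  68  89  80  48  47  63  87  99  95
   94 103]
 [147 128  76  49  45  45  44  44  44  48  76  87  61  43  46  63  84  94
   94  90]
 [141 109  49  44  44  44  45  45  45  43  61  87  82  48  41  46
[... 425 characters left out ...]
  59  87
   97  97]
 [131  78  43  70 110 130 129 124 113  99  87  79  65  48  42  42  71  96
   98  96]
 [143 112  43  53 119 144 113 100  94  86  73  60  49  42  41  44  76  98
   98  95]
 [147 127  69  86 135 133  79  60  62  61  52  45  42  42  41  66  93  99
   98  92]
 [147 140 116 125 149 111  54  45  46  43  43  44  42  40  57  85  99  98
   96  88]
 [140 144 139 148 145  82  46  47  43  43  45  44  42  59  82  97  99  98
   93  82]
 [126 140 146 151 132  86  68  52  43  43  50  60  74  91  96  99  99  95
   87  79]
 [114 124 145 149 118 114 121 115 111 102  89  92  96  99  99 100  96  88
   80  78]
 [112 122 146 143 117 129 131 128 125 120 114 112 110 106 103  97  86  81
   79  75]]
```

The cap disc on the yellow pump spans columns 209.5–217.7 and rows 199–206.6, so its centre is y≈.118, matching the seating pose of .119. The other caps agree to 2–3 mm. The robot is clear, so I hand in.

```bash
python3 -c "
from h import *
print(workorder.hand_in())"
```

```text
the job is handed in; nothing more can be done
None
```

All three pumps are fitted and primed, the rod is back in its stand, and I handed the job in at about 54 s; no verdict was reported.

- **Sounding:** Going left to right, I read 56, 88 and 72 mm, with clear floor contact of 6 to 10 N in each flask.
- **Fitting:** Blue (short) went on the left flask, red (long) on the middle and yellow (mid) on the right. Each collar came down at the expected height, within about 1 mm, with a clear jump in force.
- **Priming:** Each plunger was pressed through the soft stop to the hard stop, about 4 mm further on, at about 30 N. Each was then let spring back and not touched again.

**Last checks:**
- **Pumps:** They look upright and flat in the last pictures, with cap centres within about 3 mm of where they were seated. My first rough pick for yellow was 5 mm off; the pixel data brought it to about 1 mm. I did not read foot, seal or plunger travel directly; I inferred them from seating heights and forces.
- **Rod stand:** It was knocked about 24 mm aside during the run, but it stood upright with the rod still fully in it.
- **Fingertips:** They sat roughly 20 mm higher relative to the TCP than the text says, so I found the plunger contact by force.
- **Bystanders:** I never moved near the dropper bottle or the jar. The bottle looked in place in the last picture; I did not measure either one.

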